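# Clear the drill fixture plate and build the next drilling pack

### The job

Clear the fixture plate first: push every finished flat bar lying on it, end first, through the self-closing flap of the tall parts box, so that it drops inside and the flap shuts behind it. Then build the next drilling pack flat on the plate as one neat upright stack centred on the scribed circle: the thick wooden backing disc at the bottom, on it all the steel blank discs, and last the clamping disc with its knob up. Do not disturb the oil tin, the tub or the hammer.

Things in the scene. Friction and masses are not known exactly. Their poses are not given: they have to be found in the camera images.
- plate: square dark steel fixture plate fixed to the bench, 210 x 210 x 15 thick; origin at the centre of its underside on the bench, axes along its sides, z up.
- plate_centre (a point): middle of the plate's top face (15 mm above the bench), where the pack is to be centred; marked by a scribed light circle of 70 mm diameter (flat, no step).
- parts_box: tall parts box fixed to the bench: green front, clear sides, back and top, no other way in than the slot in its front; 270 deep (its x) x 120 wide (its y) x 285 high, walls 5. Origin on the bench under the middle of the outer front face; its x points horizontally from the front face into the box (away from the robot), z up. Its inside is open down to a floor of rubber 6 thick, about 0.2 m below the slot, so that a bar that has passed the slot falls well clear of the flap.
- slot (a point): middle of the lower edge of the slot, in the plane of the box's outer front face, 220 mm above the bench; axes as parts_box. The slot is 80 wide (40 either side) x 55 high (up from this point); the box's top is 65 mm above this point. At its lower edge, 14 mm inside, lies a free-turning roller of 14 diameter whose top is level with this point: a bar let go with its middle 25 mm or more past the front face tips over the roller and slides in by itself, nose down.
- flap (a joint): aluminium flap that fills the slot, 3 thick, hinged along the slot's upper edge, just inside the front face; 0 = hanging shut, grows to 1.4 rad as its lower edge swings inward (into the box); it does not swing outward. A spring of about 0.04 to 0.08 N m shuts it: 1 to 3 N at the bar's nose opens it, and it then rides on the bar.
- backing: wooden (plywood) backing disc, 64 diameter x 22 thick, the only wooden and the thickest plain disc, about 0.07 kg; origin at the centre of its underside, z up. It starts flat on the bench to the right of the plate.
- clamp: clamping disc: dark steel disc 60 diameter x 12 thick with a black round knob 28 diameter standing 34 up from its top face (46 high in all), about 0.33 kg; origin at the centre of its underside, z up along the knob. It starts on the bench to the right of the plate, knob up.
- oil_tin: bystander: yellow oil tin, 50 x 80 x 110 with a spout, beyond the plate; origin at the centre of its underside.
- tub: bystander: open grey plastic tub, 100 x 140 x 60, beyond the plate; origin at the centre of its underside.
- hammer: bystander: hammer 280 long lying on the bench at the robot's left.
- bar1: finished flat aluminium bar, 180 long (its x) x 26 wide (its y) x 12 thick, with a hole near each end, about 0.2 kg; origin at the centre of its underside; the two ends are alike. At the start it lies flat on the fixture plate. Two or three bars are present.
- bar2: finished flat aluminium bar, 180 long (its x) x 26 wide (its y) x 12 thick, with a hole near each end, about 0.2 kg; origin at the centre of its underside; the two ends are alike. At the start it lies flat on the fixture plate. Two or three bars are present.
- bar3: finished flat aluminium bar, 180 long (its x) x 26 wide (its y) x 12 thick, with a hole near each end, about 0.2 kg; origin at the centre of its underside; the two ends are alike. At the start it lies flat on the fixture plate. Two or three bars are present.
- blank1: plain round steel blank disc, 60 diameter x 16 thick, about 0.33 kg; origin at the centre of its underside, z up. It starts flat on the bench to the right of the plate. Three or four blanks are present, all alike.
- blank2: plain round steel blank disc, 60 diameter x 16 thick, about 0.33 kg; origin at the centre of its underside, z up. It starts flat on the bench to the right of the plate. Three or four blanks are present, all alike.
- blank3: plain round steel blank disc, 60 diameter x 16 thick, about 0.33 kg; origin at the centre of its underside, z up. It starts flat on the bench to the right of the plate. Three or four blanks are present, all alike.
- blank4: plain round steel blank disc, 60 diameter x 16 thick, about 0.33 kg; origin at the centre of its underside, z up. It starts flat on the bench to the right of the plate. Three or four blanks are present, all alike.

How it is judged:
By the outcome, as a careful person would: the job done as asked, in the order asked, and still so for the second after the job is handed in, with the robot touching nothing.
Of bar1, bar2, bar3 only 2 to 3 are there at a start; the rules pass over those that are not, and their reading is None.
Of blank1, blank2, blank3, blank4 only 3 to 4 are there at a start; the rules pass over those that are not, and their reading is None.
At some moment in a run one of blank1, blank2, blank3, blank4, clamp may be knocked a few centimetres aside while the robot is not near it.
Once in a run the grip may slacken for a moment while it holds something.
It also fails if it takes over 210 s, if anything falls off the work surface, if the arm or the gripper's body presses on something with over 40 N, if the wrist force passes 120 N, or if a joint passes its speed limit or range.

### The arm

A 7-joint arm with a two-finger parallel gripper is mounted at the origin on the work surface. World frame = base frame: x ahead of the robot, y to its left, z up, the work surface at z = 0. Lengths are in m, angles in rad, forces in N, time in s.
With the tool pointing down it reaches from about 0.4 to 0.875 m from the base axis. Payload 4.4 kg.
Tool frame: the origin (TCP) lies at the very end of the fingers, on their centre line; the grasp point (between the pads) lies ctrl.pinch_z behind it (ctrl.pinch_z is the distance from the TCP to the grasp point, in m); z points along the fingers, y is the line along which they close (so a half turn about z gives the same grasp; the last joint's range is limited). The gripper opens to 85 mm and grips with 20 to 120 N. Pads are 22 mm wide; open, the fingers measure 114 mm over their backs; the gripper's body (76 mm by 85 mm) begins 54 mm behind the grasp point. The pads swing forward as they close: fully open they stand 13 mm farther back than shut.
Start: joints at [1.163, 0.628, 0.038, 1.517, -0.027, 0.996, -0.02], TCP at [0.218, -0.612, 0.231] pointing down, gripper open.
Joint ranges: [-3.06, 3.06], [-0.37, 2.12], [-1.25, 1.32], [0.18, 2.47], [-1.1, 4.24], [0.23, 1.98], [-2.94, 2.94]. Speed limits (rad/s): [2.57, 2.57, 3.14, 3.14, 3.14, 3.14, 3.14].

### API

Orientations are given as a rotation vector (axis times angle).
In Python, from bench import ctrl, vision, workorder, finder gives the robot as it stands.
- The arm moves only by the shell command python3 -m pendant 'ROWS' [FORCE]. ROWS is JSON, one flat list of numbers, 7 for each row, row after row: the turn, a rotation vector about the tool's x, y, z in rad, then the shift along the tool's x, y, z in m, then the opening, from 0 (shut) to 1 (fully open). In form: [rx, ry, rz, x, y, z, gripper, rx, ry, rz, x, y, z, gripper, ...]. A call has 1 to 8 rows; each row is the pose to reach, as a shift and turn from the pose commanded when the call began, along the tool's axes at that moment; what a row does not reach only later rows make up. A row lasts 1/10 s, in which the tool goes at most 50 mm and 8.59 degrees, less where a joint would pass 70% of its speed; a pose out of reach is approached as far as the arm can. A call with a gripper value outside its range is refused whole. The fingers move at their own pace and stop on an object; FORCE is the grip in N (left out, the last holds). Time passes only in rows, so rows that repeat a pose let the fingers close. It gives the time, the measured TCP pose, the force, the opening and the grip force at its end, in the units of the state.
- ctrl.get_state(): the state, without advancing time (a new reading comes with each control period).
- vision.grab_frame(name): name is "side" or "top" or "wrist"; returns a dict with "frame" (420x560x3 uint8, blue, green, red), "range_z" (420x560 float32, m along the optical axis (not along the pixel's ray), 0 where there is no reading), "fx", "fy", "cx", "cy" (pixels), "rvec" (rotation vector, rad) and "tvec" (3), from world to camera coordinates, as OpenCV has them. Camera axes: x right, y down, z forward; pixel columns grow to the right and rows downward; lengths in m; the calibration is good to about 2 mm. A picture is of the moment at which its call begins.
- workorder.close_job(): hands the job in; it is judged then, once.
Trained networks look in a picture, given as the dict that the camera call returned (one of the last four; its "shot" number tells which), for a name from the list of things; names that differ only in an ending like _2 or _b are one class to them, and where a whole thing is asked for, a point or a joint stands for the part that bears it (a point fixed in the world has none). Each returns a list of dicts, best first, with "p" (0 to 1); they miss things now and then, are a little off and sometimes report something else, mostly with a low value. They report only what shows in the picture. A call takes as long as a camera call.
- finder.recognise(picture, thing): "rect" ([left, top, right, bottom] as shares, 0 to 1, of the picture: columns of its width, rows of its height, round what is visible of it).
The state is a dict: "t": time; "q": joint angles; "joint_velocities": joint speeds; "tau": joint torques, N m; "tcp_pos": TCP position; "eef_rot": TCP orientation; "wrist_force": force on the tool from outside, world axes, zero at the start; "ft_torque": the same for the moment, N m; "finger_gap": opening from 0.0 (shut) to 1.0 (fully open); "gripper_force": force on a finger pad.
Only numpy, scipy, OpenCV 4.12 (cv2) and the standard library are available. Lean on these libraries where they do the work, as an engineer would, in place of code of your own. Each camera call takes 0.05 s, during which the arm holds its last target. There are 200 camera calls.

## Working session

There is one attempt and no reset: what is moved stays moved. The work goes in short steps, Python scripts to look and compute and a shell command to move; the robot and the scene stay as the last step left them, time stands still between calls to the robot, and variables do not carry over. Pictures are saved under pics/ and viewed, at most 14 in all, crops included, and the job is handed in when it is done.

```bash
ls; mkdir -p pics; cat > h.py <<'E'
import numpy as np, cv2
from scipy.spatial.transform import Rotation as R
from bench import ctrl, vision, workorder, finder
def cloud(p):
    z=p["range_z"].astype(float); v,u=np.mgrid[:z.shape[0],:z.shape[1]]
    c=np.stack([(u-p["cx"])/p["fx"]*z,(v-p["cy"])/p["fy"]*z,z],-1)
    W=(c-np.array(p["tvec"]).ravel())@R.from_rotvec(np.array(p["rvec"]).ravel()).as_matrix()
    W[z==0]=np.nan
    return W
E
python3 - <<'E'
from h import *
s=ctrl.get_state(); print({k:np.round(v,3) for k,v in s.items()}, ctrl.pinch_z)
print(R.from_rotvec(s["eef_rot"]).as_matrix().round(3))
for n in ["top","side"]:
    p=vision.grab_frame(n); cv2.imwrite(f"pics/{n}0.png",p["frame"])
    W=cloud(p); np.save(f"{n}0.npy",W)
    print(n,p["fx"],p["cx"],p["cy"],-R.from_rotvec(np.ravel(p["rvec"])).as_matrix().T@np.ravel(p["tvec"]))
    for t in ["plate","parts_box","slot","flap","backing","clamp","bar1","blank1","oil_tin","tub","hammer"]:
        for d in finder.recognise(p,t):
            if d["p"]<.3: continue
            l,tp,r,b=np.array(d["rect"])*[560,420,560,420]
            c=W[max(0,int((tp+b)/2)),int((l+r)/2)]
            print(t,round(d["p"],2),np.round([l,tp,r,b]),c.round(3))
E
```

```text
pics
{'t': np.float64(0.0), 'q': array([ 1.163,  0.629,  0.038,  1.518, -0.027,  0.996, -0.02 ]), 'joint_velocities': array([ 0.   ,  0.001,  0.001, -0.   ,  0.   ,  0.   , -0.   ]), 'tau': array([ 0.0000e+00, -5.6341e+01,  1.2270e+00, -1.9345e+01,  1.1000e-02,
        1.0000e-02,  0.0000e+00]), 'tcp_pos': array([ 0.218, -0.612,  0.23 ]), 'eef_rot': array([-3.094e+00, -5.340e-01,  1.000e-03]), 'wrist_force': array([ 0.441,  0.107, -0.158]), 'ft_torque': array([ 0.022, -0.048,  0.062]), 'gripper_force': np.float64(0.0), 'finger_gap': np.float64(1.001)} 0.0187
[[ 0.942  0.335 -0.001]
 [ 0.335 -0.942  0.002]
 [-0.    -0.002 -1.   ]]
top 419.0517498640064 282.73090747397487 211.22322599239834 [0.37476121 0.00569114 1.15680831]
plate 0.77 [249. 197. 329. 276.] [0.513 0.015 0.028]
parts_box 0.64 [ 45.  93. 201. 229.] [0.658 0.368 0.287]
slot 0.88 [ 52.  93. 200. 229.] [0.656 0.363 0.286]
flap 0.67 [145. 179. 172. 206.] [0.595 0.304 0.24 ]
clamp 0.76 [365. 219. 391. 240.] [ 0.523 -0.226  0.043]
bar1 0.82 [312. 205. 322. 274.] [ 0.502 -0.061  0.026]
bar1 0.74 [363. 175. 388. 198.] [ 0.645 -0
[... 452 characters left out ...]
0.68 [336. 125. 428. 216.] [0.722 0.354 0.186]
slot 0.71 [246. 218. 293. 245.] [0.511 0.023 0.028]
slot 0.68 [334. 128. 429. 216.] [0.718 0.356 0.179]
clamp 0.81 [207. 272. 231. 292.] [ 0.541 -0.24   0.015]
bar1 0.74 [232. 234. 276. 263.] [ 0.533 -0.073  0.029]
bar1 0.61 [247. 222. 290. 249.] [0.525 0.003 0.031]
blank1 0.83 [145. 275. 167. 292.] [ 0.408 -0.361  0.016]
blank1 0.82 [169. 286. 189. 304.] [ 0.498 -0.355  0.018]
blank1 0.56 [336. 126. 428. 218.] [0.718 0.356 0.179]
blank1 0.55 [197. 307. 217. 326.] [ 0.618 -0.36   0.019]
oil_tin 0.6 [321. 209. 347. 265.] [0.752 0.041 0.11 ]
tub 0.64 [281. 256. 342. 311.] [ 0.752 -0.067  0.005]
hammer 0.82 [281. 154. 330. 193.] [0.368 0.405 0.02 ]
```

```bash
python3 -c "
import cv2
a=cv2.imread('pics/top0.png');cv2.imwrite('pics/top0c.png',cv2.resize(a[80:340,30:460],None,fx=1.86,fy=1.86,interpolation=3))"
```

```text
(no output)
```

View pics/top0c.png

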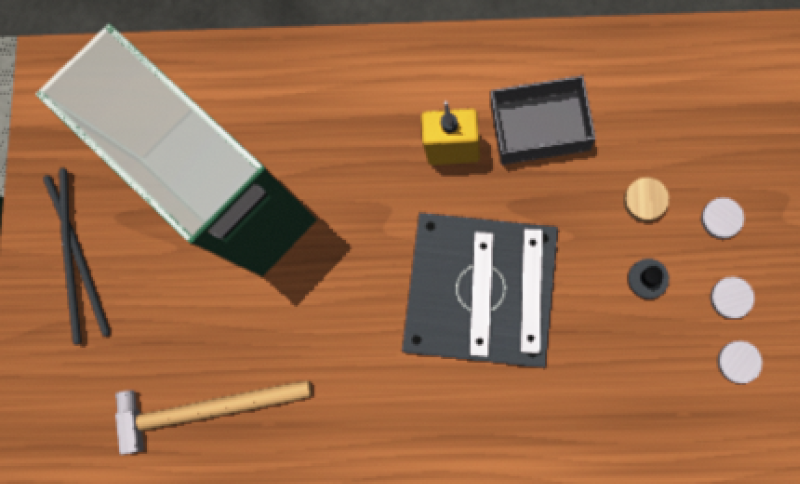

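View pics/side0.png

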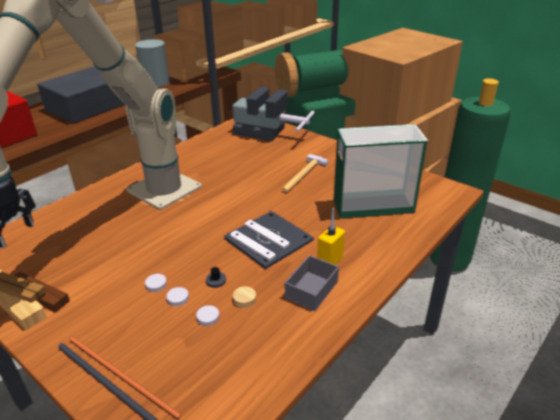

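Two bars lie on the plate, at crop columns 482 and 531, rows 230–355. The three blanks are at (723,217), (733,297) and (740,362), the wooden backing at (647,198) and the clamp at (648,278). The green box front with the slot is at about (240,210). Next I'll measure them precisely.

```bash
cat >> h.py <<'E'
def comps(W,m,minpx=25):
    n,l,st,_=cv2.connectedComponentsWithStats(m.astype(np.uint8),connectivity=4)
    return [W[l==i] for i in range(1,n) if st[i,4]>=minpx]
def objs(W,zlo,zhi,xr,yr,minpx=25):
    with np.errstate(invalid='ignore'):
        m=(W[...,2]>zlo)&(W[...,2]<zhi)&(W[...,0]>xr[0])&(W[...,0]<xr[1])&(W[...,1]>yr[0])&(W[...,1]<yr[1])
    for P in comps(W,m,minpx):
        (c,wh,a)=cv2.minAreaRect((P[:,:2]*1000).astype(np.float32))
        print(len(P),"z",np.median(P[:,2]).round(4),"rect c",np.round(c,1),"wh",np.round(wh,1),"ang",round(a,1),"circ",np.round(cv2.minEnclosingCircle((P[:,:2]*1000).astype(np.float32)),1) if 0 else "")
E
python3 - <<'E'
from h import *
for n in ["top","side"]:
    W=np.load(n+"0.npy"); print(n)
    print("bars");objs(W,.022,.045,(.35,.7),(-.13,.13))
    print("plate");objs(W,.009,.045,(.3,.72),(-.16,.16),200)
    print("discs");objs(W,.008,.06,(.3,.75),(-.45,-.17))
    print("boxtop");objs(W,.272,.3,(.5,1),(.2,.7))
W=np.load("top0.npy")
z=W[...,2]
fr=cv2.imread("pics/top0.png").astype(int)
# front face: points between z .03 and .27 visible, near front
m=(z>.03)&(z<.27)&(W[...,1]>.2)&(W[...,1]<.45)&(W[...,0]<.72)
P=W[m]; print(len(P))
best=None;rng=np.random.default_rng(0)
for _ in range(500):
    a=P[rng.choice(len(P),3,False)]; nn=np.cross(a[1]-a[0],a[2]-a[0]); nn/=np.linalg.norm(nn)+1e-12
    if abs(nn[2])>.1: continue
    i=abs((P-a[0])@nn)<.003
    if best is None or i.sum()>best.sum(): best=i
Q=P[best]; c=Q.mean(0); nn=np.linalg.svd(Q-c)[2][2]; nn=nn*np.sign(nn[0])
print("front n",nn.round(3),"yaw",np.degrees(np.arctan2(nn[1],nn[0])),"c",c.round(4),len(Q))
t=np.array([-nn[1],nn[0],0]); s=Q@t
for h in np.arange(.05,.28,.03):
    k=abs(Q[:,2]-h)<.015; print(h.round(3),k.sum(),np.percentile(s[k],[0,3,97,100]).round(4) if k.sum() else "")
E
```

```text
top
bars
631 z 0.027 rect c [510.8 -58.6] wh [ 25.9 178.5] ang 86.5 circ 
613 z 0.0271 rect c [508.7  14.4] wh [ 25.9 180. ] ang 86.1 circ 
plate
5787 z 0.0157 rect c [517.7  15.3] wh [210.1 210.8] ang 82.2 circ 
discs
430 z 0.0216 rect c [ 643.6 -235.1] wh [61.5 63.2] ang 86.6 circ 
370 z 0.0156 rect c [ 612.7 -348.4] wh [59.2 58.1] ang 85.0 circ 
362 z 0.013 rect c [ 524.9 -233. ] wh [57.2 59.2] ang 71.3 circ 
389 z 0.0157 rect c [ 494.  -352.4] wh [58.3 58.1] ang 5.5 circ 
410 z 0.0155 rect c [ 400.2 -355.4] wh [60.4 55.8] ang 88.5 circ 
boxtop
6574 z 0.2853 rect c [682.4 400. ] wh [273.7 122.1] ang 46.0 circ 
side
bars
318 z 0.0275 rect c [506.4  14.3] wh [ 33.1 185.2] ang 86.2 circ 
345 z 0.0275 rect c [510.7 -57.2] wh [ 36.5 182.4] ang 86.1 circ 
plate
2642 z 0.0168 rect c [516.7  14. ] wh [214.8 219. ] ang 82.4 circ 
discs
276 z 0.0148 rect c [ 529.3 -237.3] wh [58.4 55. ] ang 58.2 circ 
267 z 0.0164 rect c [ 401.  -355.9] wh [57.7 63.8] ang 47.0 circ 
289 z 0.0162 rect c [ 493.8 -354.5] wh [59.2 62.6] ang 81.4 circ 
361 z 0.022 rect c [ 643.7 -238. ] wh [62.3 65.8] ang 43.3 circ 
321 z 0.0166 rect c [ 612.8 -350.3] wh [60.5 58.8] ang 15.1 circ 
boxtop
1697 z 0.2854 rect c [682.1 397.8] wh [270.7 138.5] ang 46.3 circ 
1666
front n [ 0.695  0.719 -0.01 ] yaw 45.989612379955354 c [0.5882 0.3037 0.15  ] 1448
0.05 165 [-0.2728 -0.2707 -0.1573 -0.1538]
0.08 166 [-0.271  -0.2673 -0.1563 -0.1526]
0.11 181 [-0.2713 -0.2694 -0.1559 -0.1531]
0.14 201 [-0.2715 -0.2679 -0.157  -0.1531]
0.17 217 [-0.2718 -0.2692 -0.1562 -0.1534]
0.2 249 [-0.272  -0.2685 -0.1574 -0.1537]
0.23 119 [-0.2721 -0.2696 -0.1558 -0.1541]
0.26 126 [-0.2723 -0.2695 -0.1549 -0.1528]
```

```bash
cat >> h.py <<'E'
def to(*T,start=None):
    s=ctrl.get_state()
    if start is None: p=np.array(s["tcp_pos"]);M=R.from_rotvec(s["eef_rot"])
    else:
        p=np.array(start[:3]);M=dn(start[3])
    for t in T:
        r=(M.inv()*dn(*t[3:])).as_rotvec(); d=M.inv().apply(np.array(t[:3])-p)
        print(t,"->",np.round(np.r_[r,d],4).tolist())
def dn(yaw,tilt=0):  # tool down, tool x at yaw (deg); tilt about tool y (deg)
    return R.from_euler('z',yaw,degrees=True)*R.from_euler('x',180,degrees=True)*R.from_euler('y',tilt,degrees=True)
def pose():
    s=ctrl.get_state(); x=R.from_rotvec(s["eef_rot"]).as_matrix()
    print("t",round(s["t"],2),"tcp",np.round(s["tcp_pos"],4),"yaw",round(np.degrees(np.arctan2(x[1,0],x[0,0])),2),"z",x[:,2].round(3),"F",np.round(s["wrist_force"],1),"gap",round(s["finger_gap"],3),"gf",round(s["gripper_force"],1),"q",np.round(s["q"],2))
E
python3 -c "
from h import *
to([.433,.0196,.2,-3.9],[.433,.0196,.1,-3.9])"
```

```text
[0.433, 0.0196, 0.2, -3.9] -> [0.0, -0.0001, 0.4099, 0.4145, -0.5233, 0.0313]
[0.433, 0.0196, 0.1, -3.9] -> [0.0, -0.0001, 0.4099, 0.4145, -0.5233, 0.1313]
```

```bash
python3 -m pendant '[0,0,0,0.207,-0.262,0.016,0.55, 0,0,0,0.207,-0.262,0.016,0.55, 0,0,0,0.207,-0.262,0.016,0.55, 0,0,0,0.207,-0.262,0.016,0.55, 0,0,0,0.207,-0.262,0.016,0.55, 0,0,0,0.207,-0.262,0.016,0.55, 0,0,0,0.207,-0.262,0.016,0.55, 0,0,0,0.207,-0.262,0.016,0.55]' 120
python3 -m pendant '[0,0,0.41,0.2075,-0.2613,0.015,0.55, 0,0,0.41,0.2075,-0.2613,0.015,0.55, 0,0,0.41,0.2075,-0.2613,0.015,0.55, 0,0,0.41,0.2075,-0.2613,0.015,0.55, 0,0,0.41,0.2075,-0.2613,0.015,0.55, 0,0,0.41,0.2075,-0.2613,0.015,0.55, 0,0,0.41,0.2075,-0.2613,0.015,0.55, 0,0,0.41,0.2075,-0.2613,0.115,0.55]'
python3 - <<'E'
from h import *
pose(); to([.433,.0196,.1,-3.9],[.433,.0196,.018,-3.9])
p=vision.grab_frame("wrist"); cv2.imwrite("pics/w1.png",p["frame"])
W=cloud(p); objs(W,.022,.045,(.3,.7),(-.13,.13),200)
E
```

```text
t: 2.0
tcp_pos: [0.3267, -0.2912, 0.2154]
eef_rot: [-3.091, -0.546, -0.001]
wrist_force: [-0.5, -2.0, -0.5]
finger_gap: 0.554
gripper_force: 0.0
t: 2.8
tcp_pos: [0.4414, 0.0273, 0.1537]
eef_rot: [-3.135, 0.089, -0.026]
wrist_force: [1.1, 0.2, -1.5]
finger_gap: 0.549
gripper_force: 0.0
t 2.8 tcp [0.4414 0.0273 0.1537] yaw -3.26 z [ 0.017  0.005 -1.   ] F [ 1.1  0.2 -1.5] gap 0.549 gf 0.0 q [-0.17  0.46  0.06  2.17 -0.06  0.49 -1.69]
[0.433, 0.0196, 0.1, -3.9] -> [-0.0061, -0.0165, 0.0112, -0.0088, 0.0085, 0.0535]
[0.433, 0.0196, 0.018, -3.9] -> [-0.0061, -0.0165, 0.0112, -0.0102, 0.009, 0.1355]
7731 z 0.0271 rect c [501.5  13.2] wh [ 26.1 165.8] ang 86.1 circ 
7815 z 0.0271 rect c [500.8 -59.7] wh [ 26.7 159.1] ang 86.6 circ
```

View pics/w1.png

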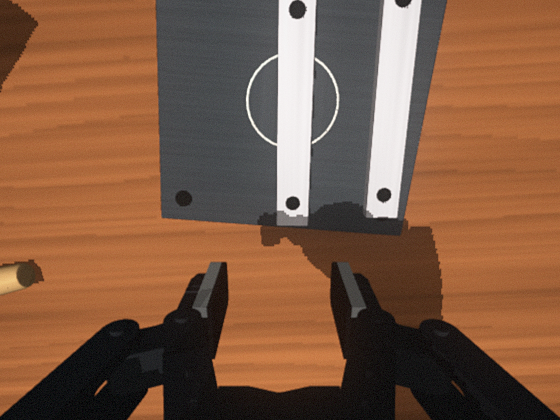

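```bash
python3 -m pendant '[0,0,0,0,0,0.05,0.55, 0,0,0,0,0,0.05,0.55, 0,0,0,0,0,0.05,0.55, 0,0,0,0,0,0.05,0.55]' >/dev/null
python3 - <<'E'
from h import *
pose(); to([.433,.0196,.1,-3.9],[.433,.0196,.018,-3.9])
p=vision.grab_frame("wrist")
W=cloud(p); objs(W,.022,.045,(.3,.7),(-.13,.13),200)
E
```

```text
t 3.25 tcp [0.4347 0.0188 0.1029] yaw -4.01 z [ 0.004  0.    -1.   ] F [0.1 0.1 0.7] gap 0.549 gf 0.0 q [-0.14  0.56  0.05  2.22 -0.07  0.36 -1.67]
[0.433, 0.0196, 0.1, -3.9] -> [-0.0005, -0.0045, -0.0019, -0.0017, -0.0007, 0.0029]
[0.433, 0.0196, 0.018, -3.9] -> [-0.0005, -0.0045, -0.0019, -0.0021, -0.0007, 0.0849]
10134 z 0.0271 rect c [491.9  13.8] wh [ 26.1 145.8] ang 86.2 circ 
10149 z 0.0271 rect c [491. -59.] wh [ 26.9 138.9] ang 86.4 circ
```

```bash
python3 -m pendant '[0,0,0,-0.002,0,0.04,0.55, 0,0,0,-0.002,0,0.07,0.55, 0,0,0,-0.002,0,0.08,0.55, 0,0,0,-0.002,0,0.085,0.55, 0,0,0,-0.002,0,0.085,0.55, 0,0,0,-0.002,0,0.085,0.55]' 
python3 -m pendant '[0,0,0,0,0,0,0,0,0,0,0,0,0,0,0,0,0,0,0,0,0,0,0,0,0,0,0,0,0,0,0,0,0,0,0]' 120
python3 -c "
from h import *
pose()"
```

```text
t: 3.9
tcp_pos: [0.4336, 0.0204, 0.0174]
eef_rot: [-3.137, 0.107, -0.01]
wrist_force: [-0.1, 0.4, -0.1]
finger_gap: 0.55
gripper_force: 0.0
t: 4.4
tcp_pos: [0.4328, 0.0201, 0.0178]
eef_rot: [-3.137, 0.109, -0.007]
wrist_force: [-0.3, -0.4, 11.7]
finger_gap: 0.261
gripper_force: 117.7
t 4.4 tcp [0.4328 0.0201 0.0178] yaw -3.98 z [ 0.005  0.003 -1.   ] F [-0.3 -0.4 11.7] gap 0.261 gf 117.7 q [-0.31  0.77  0.3   2.27 -1.07  0.24 -0.68]
```

```bash
python3 -m pendant '[0,0,0,0,0,-0.03,0, 0,0,0,0,0,-0.06,0, 0,0,0,0,0,-0.1,0, 0,0,0,0,0,-0.14,0, 0,0,0,0,0,-0.18,0, 0,0,0,0,0,-0.215,0, 0,0,0,0,0,-0.215,0, 0,0,0,0,0,-0.215,0]' 
python3 - <<'E'
from h import *
pose(); to([.4566,.1664,.233,46],[.4566,.1664,.233,21])
E
```

```text
t: 5.2
tcp_pos: [0.4305, 0.0201, 0.2311]
eef_rot: [-3.137, 0.106, -0.001]
wrist_force: [0.0, 0.6, -3.3]
finger_gap: 0.259
gripper_force: 118.8
t 5.2 tcp [0.4305 0.0201 0.2311] yaw -3.88 z [ 0.001  0.002 -1.   ] F [ 0.   0.6 -3.3] gap 0.259 gf 118.8 q [-0.77  0.46  0.94  2.11 -0.52  0.82 -1.15]
[0.4566, 0.1664, 0.233, 46] -> [-0.002, -0.0018, -0.8706, 0.0161, -0.1477, -0.0015]
[0.4566, 0.1664, 0.233, 21] -> [-0.0022, -0.0013, -0.4343, 0.0161, -0.1477, -0.0015]
```

```bash
python3 -m pendant '[0,0,-0.12,0.002,-0.021,-0.0015,0, 0,0,-0.24,0.004,-0.042,-0.0015,0, 0,0,-0.36,0.006,-0.063,-0.0015,0, 0,0,-0.48,0.008,-0.084,-0.0015,0, 0,0,-0.6,0.01,-0.105,-0.0015,0, 0,0,-0.72,0.013,-0.126,-0.0015,0, 0,0,-0.84,0.015,-0.1447,-0.0015,0, 0,0,-0.87,0.016,-0.1477,-0.0015,0]' 
python3 -m pendant '[0,0,0,0,0,0,0, 0,0,0,0,0,0,0]' >/dev/null
cat >> h.py <<'E'
F=np.array([.5886,.3029,.22]); BD=np.array([.695,.719,0])
def barcheck(n,zlo=.2):
    p=vision.grab_frame(n); W=cloud(p); D=(W-F)@np.c_[BD,[-.719,.695,0],[0,0,1]]
    fr=p["frame"].astype(int)
    with np.errstate(invalid='ignore'):
        m=(fr.min(-1)>110)&(fr.max(-1)-fr.min(-1)<45)&(D[...,0]<-.005)&(D[...,0]>-.25)&(abs(D[...,1])<.05)&(abs(D[...,2])<.05)
    P=D[m]
    if len(P)<20: print("no bar px",len(P)); return p
    k=P[:,0]; A=np.c_[k,np.ones(len(k))]
    print(n,len(P),"s range",np.percentile(k,[1,99]).round(4),"lat fit",np.linalg.lstsq(A,P[:,1],rcond=None)[0].round(4),"h fit",np.linalg.lstsq(A,P[:,2],rcond=None)[0].round(4),"h pct",np.percentile(P[:,2],[5,50,95]).round(4))
    return p
E
python3 - <<'E'
from h import *
pose(); p=barcheck("top"); cv2.imwrite("pics/t2.png",cv2.resize(p["frame"][120:300,80:340],None,fx=2.5,fy=2.5)); p=barcheck("side"); barcheck("wrist")
g=F-.19*BD; to([*g[:2],.233,46],[*(F-.045*BD)[:2],.233,46])
E
```

```text
t: 6.0
tcp_pos: [0.4558, 0.168, 0.2303]
eef_rot: [-2.888, -1.233, 0.005]
wrist_force: [-0.7, 0.3, -3.3]
finger_gap: 0.258
gripper_force: 118.8
t 6.2 tcp [0.4564 0.1644 0.2313] yaw 45.74 z [-0.002 -0.001 -1.   ] F [ 0.2 -0.2 -2.2] gap 0.255 gf 118.8 q [-0.87  0.47  0.67  1.98 -0.39  0.83 -0.76]
top 23 s range [-0.0369 -0.0254] lat fit [0.5158 0.0034] h fit [0.1624 0.021 ] h pct [0.0082 0.0176 0.0184]
side 310 s range [-0.1841 -0.0281] lat fit [-0.0004 -0.0083] h fit [-0.0349  0.014 ] h pct [0.009  0.0183 0.0233]
wrist 18165 s range [-0.1835 -0.0803] lat fit [-0.0155 -0.0044] h fit [-0.0194  0.0171] h pct [0.0181 0.0196 0.0209]
[np.float64(0.45655), np.float64(0.16629), 0.233, 46] -> [0.0, 0.0007, -0.0037, 0.0008, -0.0012, -0.0013]
[np.float64(0.5573250000000001), np.float64(0.27054500000000004), 0.233, 46] -> [0.0, 0.0007, -0.0037, 0.1458, -0.0017, -0.0014]
```

View pics/t2.png

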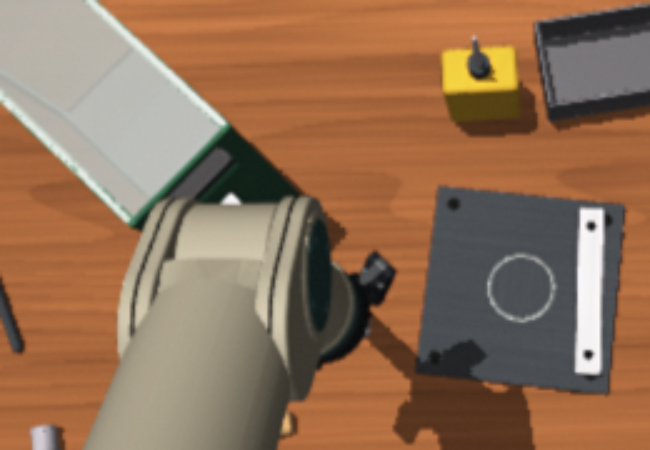

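```bash
python3 -m pendant '[0,0,0,0.015,0,-0.004,0, 0,0,0,0.03,-0.001,-0.004,0, 0,0,0,0.045,-0.002,-0.004,0, 0,0,0,0.06,-0.003,-0.004,0, 0,0,0,0.08,-0.003,-0.004,0, 0,0,0,0.1,-0.003,-0.004,0, 0,0,0,0.12,-0.003,-0.004,0, 0,0,0,0.12,-0.003,-0.004,0]' 
python3 - <<'E'
from h import *
pose(); barcheck("side"); barcheck("wrist"); to([*(F-.035*BD)[:2],.235,46])
E
```

```text
t: 7.15
tcp_pos: [0.5394, 0.2558, 0.235]
eef_rot: [2.891, 1.228, 0.001]
wrist_force: [0.8, 0.7, -7.0]
finger_gap: 0.259
gripper_force: 118.4
t 7.15 tcp [0.5394 0.2558 0.235 ] yaw 46.01 z [ 0.001 -0.    -1.   ] F [ 0.8  0.7 -7. ] gap 0.259 gf 118.4 q [-0.88  0.62  0.64  1.68 -0.43  0.98 -0.85]
side 102 s range [-0.0802 -0.0058] lat fit [ 0.0879 -0.0006] h fit [-0.0851  0.0189] h pct [0.0148 0.0219 0.0264]
wrist 7051 s range [-0.0623 -0.0111] lat fit [-0.0248  0.0011] h fit [-0.0458  0.0208] h pct [0.0209 0.0224 0.0239]
[np.float64(0.564275), np.float64(0.277735), 0.235, 46] -> [-0.0005, 0.0022, -0.0015, 0.0359, 0.0025, -0.0001]
```

```bash
python3 -m pendant '[0,0,0,0.015,0.001,0,0, 0,0,0,0.03,0.002,0,0, 0,0,0,0.035,0.002,0,0, 0,0,0,0.035,0.002,0,0, 0,0,0,0.035,0.002,0,0.5, 0,0,0,0.035,0.002,0,0.5, 0,0,0,0.035,0.002,0,0.5, 0,0,0,0.035,0.002,0,0.5]' 
python3 -m pendant '[0,0,0,0,0,0,0.5,0,0,0,0,0,0,0.5,0,0,0,0,0,0,0.5,0,0,0,0,0,0,0.5]'>/dev/null
python3 - <<'E'
from h import *
pose(); p=barcheck("side"); cv2.imwrite("pics/s3.png",cv2.resize(p["frame"][90:250,260:460],None,fx=3,fy=3)); barcheck("wrist")
E
```

```text
t: 8.05
tcp_pos: [0.5643, 0.2779, 0.2365]
eef_rot: [-2.892, -1.226, -0.002]
wrist_force: [0.7, 1.0, -0.2]
finger_gap: 0.501
gripper_force: 0.0
t 8.45 tcp [0.5642 0.278  0.2358] yaw 45.94 z [ 0. -0. -1.] F [-0.1  0.7 -0.1] gap 0.5 gf 0.0 q [-0.87  0.67  0.63  1.59 -0.44  1.03 -0.88]
no bar px 0
no bar px 0
```

View pics/s3.png

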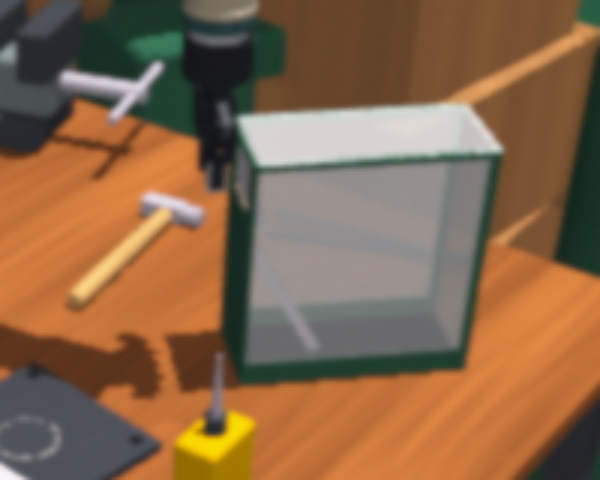

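The bar lies inside the box, leaning between (255,255) and (315,350) in the crop, and the slot is clear. Now the second bar.

```bash
python3 -m pendant '[0,0,0,-0.05,0,0,0.5, 0,0,0,-0.1,0,0,0.5, 0,0,0.15,-0.15,0.02,0,0.5, 0,0,0.3,-0.19,0.05,0,0.5, 0,0,0.4,-0.22,0.08,0,0.5, 0,0,0.5,-0.24,0.11,0.02,0.5, 0,0,0.6,-0.26,0.13,0.04,0.5, 0,0,0.6,-0.26,0.13,0.04,0.5]'
python3 -c "
from h import *
pose(); to([.435,-.0545,.1,-3.6])"
```

```text
t: 9.35
tcp_pos: [0.4754, -0.0036, 0.1946]
eef_rot: [3.124, 0.302, -0.004]
wrist_force: [-0.3, 0.0, -0.0]
finger_gap: 0.5
gripper_force: 0.0
t 9.35 tcp [ 0.4754 -0.0036  0.1946] yaw 11.05 z [-0.002 -0.003 -1.   ] F [-0.3  0.  -0. ] gap 0.5 gf 0.0 q [-0.58  0.55  0.78  2.04 -0.55  0.77 -0.84]
[0.435, -0.0545, 0.1, -3.6] -> [0.0026, 0.0026, 0.2557, -0.0491, 0.042, 0.0949]
```

```bash
python3 -m pendant '[0,0,0.13,-0.025,0.02,0.045,0.5, 0.0026,0.0026,0.256,-0.049,0.042,0.09,0.5, 0.0026,0.0026,0.256,-0.049,0.042,0.095,0.5, 0.0026,0.0026,0.256,-0.049,0.042,0.095,0.5, 0.0026,0.0026,0.256,-0.049,0.042,0.095,0.5, 0.0026,0.0026,0.256,-0.049,0.042,0.095,0.5]' >/dev/null
python3 - <<'E'
from h import *
pose()
p=vision.grab_frame("wrist")
W=cloud(p); objs(W,.022,.045,(.3,.7),(-.13,.13),200)
to([.435,-.0545,.018,-3.6])
E
```

```text
t 9.95 tcp [ 0.4388 -0.0493  0.1018] yaw -2.97 z [ 0.005  0.003 -1.   ] F [ 0.5 -0.1  0.2] gap 0.5 gf 0.0 q [-0.37  0.66  0.62  2.21 -0.83  0.51 -0.71]
10276 z 0.0271 rect c [494.8 -59.5] wh [ 26.1 147.6] ang 86.6 circ 
[0.435, -0.0545, 0.018, -3.6] -> [-0.0034, -0.005, 0.0111, -0.0039, 0.0057, 0.0838]
```

```bash
python3 -m pendant '[-0.003,-0.005,0.011,-0.004,0.006,0.04,0.5, -0.003,-0.005,0.011,-0.004,0.006,0.07,0.5, -0.003,-0.005,0.011,-0.004,0.006,0.08,0.5, -0.003,-0.005,0.011,-0.004,0.006,0.084,0.5, -0.003,-0.005,0.011,-0.004,0.006,0.084,0.5, -0.003,-0.005,0.011,-0.004,0.006,0.084,0.5]' 
python3 -m pendant '[0,0,0,0,0,0,0,0,0,0,0,0,0,0,0,0,0,0,0,0,0,0,0,0,0,0,0,0,0,0,0,0,0,0,0]' 120
python3 -c "
from h import *
pose()"
```

```text
t: 10.6
tcp_pos: [0.434, -0.0556, 0.0176]
eef_rot: [3.14, -0.101, -0.001]
wrist_force: [0.4, -0.4, 0.9]
finger_gap: 0.501
gripper_force: 0.0
t: 11.1
tcp_pos: [0.4338, -0.0556, 0.0181]
eef_rot: [-3.14, 0.102, 0.001]
wrist_force: [-0.4, -0.3, 11.8]
finger_gap: 0.263
gripper_force: 117.6
t 11.1 tcp [ 0.4338 -0.0556  0.0181] yaw -3.72 z [-0.  0. -1.] F [-0.4 -0.3 11.8] gap 0.263 gf 117.6 q [-0.16  0.78  0.33  2.25 -1.05  0.27 -0.52]
```

```bash
python3 -m pendant '[0,0,0,0,0,-0.03,0, 0,0,0,0,0,-0.06,0, 0,0,0,0,0,-0.1,0, 0,0,0,0,0,-0.14,0, 0,0,0,0,0,-0.18,0, 0,0,0,0,0,-0.218,0, 0,0,0,0,0,-0.218,0, 0,0,0,0,0,-0.218,0]' 
python3 - <<'E'
from h import *
pose(); to([.4566,.168,.237,46])
E
```

```text
t: 11.9
tcp_pos: [0.4335, -0.0549, 0.2353]
eef_rot: [-3.139, 0.1, 0.003]
wrist_force: [-0.4, 0.5, -2.1]
finger_gap: 0.258
gripper_force: 118.9
t 11.9 tcp [ 0.4335 -0.0549  0.2353] yaw -3.66 z [-0.002  0.001 -1.   ] F [-0.4  0.5 -2.1] gap 0.258 gf 118.9 q [-0.6   0.47  0.95  2.09 -0.51  0.84 -0.98]
[0.4566, 0.168, 0.237, 46] -> [-0.0019, 0.001, -0.8668, 0.0088, -0.2239, -0.0014]
```

```bash
python3 -m pendant '[0,0,-0.1,0.001,-0.028,-0.001,0, 0,0,-0.21,0.002,-0.056,-0.001,0, 0,0,-0.32,0.003,-0.084,-0.001,0, 0,0,-0.43,0.004,-0.112,-0.001,0, 0,0,-0.54,0.005,-0.14,-0.001,0, 0,0,-0.65,0.006,-0.168,-0.001,0, 0,0,-0.76,0.008,-0.196,-0.001,0, -0.002,0.001,-0.867,0.009,-0.224,-0.0015,0]' 
python3 -m pendant '[0,0,0,0,0,0,0, 0,0,0,0,0,0,0, 0,0,0,0,0,0,0]' >/dev/null
python3 - <<'E'
from h import *
pose(); barcheck("wrist")
g=F-.035*BD; to([*(F-.19*BD)[:2],.235,46],[*g[:2],.235,46])
E
```

```text
t: 12.7
tcp_pos: [0.4558, 0.168, 0.2346]
eef_rot: [2.889, 1.232, -0.008]
wrist_force: [0.1, 0.3, -1.0]
finger_gap: 0.256
gripper_force: 118.9
t 13.0 tcp [0.4564 0.1658 0.2354] yaw 45.81 z [-0.003 -0.003 -1.   ] F [-0.1 -0.3 -3. ] gap 0.257 gf 118.9 q [-0.89  0.47  0.69  1.97 -0.39  0.85 -0.75]
wrist 18248 s range [-0.1893 -0.0798] lat fit [ 0.0017 -0.0002] h fit [-0.0128  0.0219] h pct [0.0222 0.0235 0.0247]
[np.float64(0.45655), np.float64(0.16629), 0.235, 46] -> [-0.0002, 0.0036, -0.0037, 0.0003, -0.0004, 0.0007]
[np.float64(0.564275), np.float64(0.277735), 0.235, 46] -> [-0.0002, 0.0036, -0.0037, 0.1553, -0.0009, 0.0001]
```

```bash
python3 -m pendant '[0,0,0,0.015,0,0,0, 0,0,0,0.03,0,0,0, 0,0,0,0.045,0,0,0, 0,0,0,0.06,0,0,0, 0,0,0,0.08,0,0,0, 0,0,0,0.1,0,0,0, 0,0,0,0.12,0,0,0, 0,0,0,0.12,0,0,0]' 
python3 - <<'E'
from h import *
pose(); barcheck("wrist"); to([*(F-.035*BD)[:2],.235,46])
E
```

```text
t: 13.85
tcp_pos: [0.5417, 0.2542, 0.235]
eef_rot: [2.891, 1.226, -0.002]
wrist_force: [1.1, 1.0, -5.7]
finger_gap: 0.26
gripper_force: 118.5
t 13.85 tcp [0.5417 0.2542 0.235 ] yaw 45.95 z [-0.001 -0.002 -1.   ] F [ 1.1  1.  -5.7] gap 0.26 gf 118.5 q [-0.88  0.63  0.65  1.67 -0.44  0.99 -0.84]
wrist 6511 s range [-0.0601 -0.0124] lat fit [-0.0157 -0.0007] h fit [-0.0349  0.0215] h pct [0.0214 0.0227 0.0239]
[np.float64(0.564275), np.float64(0.277735), 0.235, 46] -> [0.0001, 0.0035, -0.0015, 0.0343, -0.0002, -0.0001]
```

```bash
python3 -m pendant '[0,0,0,0.015,0,0,0, 0,0,0,0.03,0,0,0, 0,0,0,0.036,0,0,0, 0,0,0,0.036,0,0,0, 0,0,0,0.036,0,0,0.5, 0,0,0,0.036,0,0,0.5, 0,0,0,0.036,0,0,0.5, 0,0,0,0.036,0,0,0.5]' 
python3 -m pendant '[0,0,0,0,0,0,0.5,0,0,0,0,0,0,0.5,0,0,0,0,0,0,0.5,0,0,0,-0.05,0,0,0.6,0,0,0,-0.1,0,0,0.7,0,0,0,-0.15,0,0,0.8,0,0,0,-0.15,0,0,1]'>/dev/null
python3 - <<'E'
from h import *
pose(); p=vision.grab_frame("side"); cv2.imwrite("pics/s4.png",cv2.resize(p["frame"][90:250,260:460],None,fx=3,fy=3))
print("discs");objs(cloud(p),.008,.06,(.3,.75),(-.45,-.17))
p=vision.grab_frame("wrist"); cv2.imwrite("pics/w4.png",p["frame"])
p=vision.grab_frame("top");objs(cloud(p),.008,.06,(.3,.75),(-.45,-.17))
to([.644,-.236,.15,-80],[.644,-.236,.15,100],[.644,-.236,.15,10])
E
```

```text
t: 14.7
tcp_pos: [0.5658, 0.2791, 0.2365]
eef_rot: [2.892, 1.225, -0.001]
wrist_force: [-1.0, -0.0, 0.3]
finger_gap: 0.503
gripper_force: 0.0
t 15.4 tcp [0.4547 0.1656 0.2356] yaw 45.53 z [-0.01  -0.003 -1.   ] F [ 0.4 -0.1  0.1] gap 0.946 gf 0.0 q [-0.89  0.47  0.69  1.97 -0.39  0.85 -0.75]
discs
274 z 0.0147 rect c [ 528.5 -236.5] wh [58.8 53.9] ang 58.1 circ 
267 z 0.0164 rect c [ 401.  -356.1] wh [57.2 63.7] ang 36.9 circ 
291 z 0.0164 rect c [ 493.5 -354.1] wh [60.4 59.6] ang 17.8 circ 
365 z 0.0222 rect c [ 644.2 -237.5] wh [63.1 64.1] ang 59.6 circ 
326 z 0.0165 rect c [ 611.9 -348.7] wh [57.3 64.6] ang 46.3 circ 
428 z 0.0216 rect c [ 643.9 -235.7] wh [61.7 62.6] ang 88.4 circ 
375 z 0.0156 rect c [ 612.1 -348.3] wh [57.6 60.2] ang 0.3 circ 
358 z 0.0127 rect c [ 525.2 -232.8] wh [57.6 57.8] ang 40.3 circ 
389 z 0.0156 rect c [ 494.2 -352.4] wh [58.5 58.9] ang 80.1 circ 
408 z 0.0154 rect c [ 400.1 -355.5] wh [57.9 59.6] ang 63.4 circ 
[0.644, -0.236, 0.15, -80] -> [0.0001, -0.0006, 2.1982, -0.1669, 0.4144, 0.0869]
[0.644, -0.236, 0.15, 100] -> [0.0005, 0.0001, -0.9434, -0.1669, 0.4144, 0.0869]
[0.644, -0.236, 0.15, 10] -> [0.0004, -0.0003, 0.6274, -0.1669, 0.4144, 0.0869]
```

View pics/s4.png

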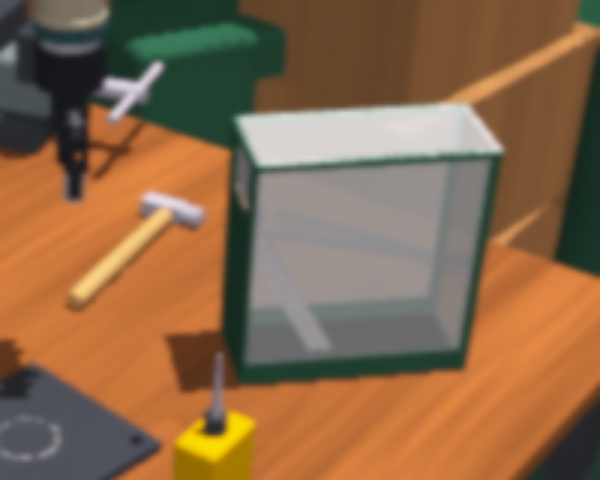

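View pics/w4.png

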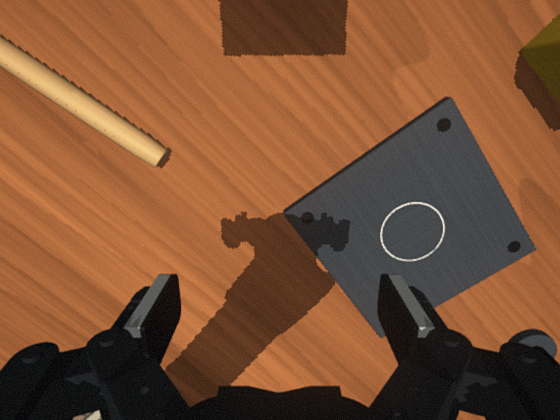

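Both bars are in the box (side crop 260–325, 240–350), and the plate is clear with its circle at wrist pixel (413,231). Next is the backing disc.

```bash
python3 -m pendant '[0,0,0.1,-0.02,0.045,0,1, 0,0,0.2,-0.04,0.09,0,1, 0,0,0.3,-0.06,0.135,0,1, 0,0,0.4,-0.075,0.18,0,1, 0,0,0.5,-0.09,0.225,0,1, 0,0,0.6,-0.11,0.27,0.02,1, 0,0,0.627,-0.125,0.31,0.03,1, 0,0,0.627,-0.14,0.35,0.05,1]' 
python3 -m pendant '[0,0,0,0,0,0,1,0,0,0,0,0,0,1]' >/dev/null
python3 - <<'E'
from h import *
pose(); to([.644,-.236,.11,10],[.644,-.236,.012,10])
p=vision.grab_frame("top"); cv2.imwrite("pics/t5.png",p["frame"])
D=(cloud(p)-F)@np.c_[BD,[-.719,.695,0],[0,0,1]]
for h in (.01,.02,.03,.04,.05):
    m=(abs(D[...,2]-h)<.006)&(abs(D[...,1])<.03)&(abs(D[...,0])<.06); print("flap h",h,m.sum(),np.round(np.percentile(D[m][:,0],[5,50,95]),4) if m.sum() else "")
def circ(p):
    W=cloud(p); fr=p["frame"].min(-1); 
    m=(fr>120)&(np.hypot(W[...,0]-.5172,W[...,1]-.0147)<.045)&(abs(W[...,2]-.015)<.005)
    P=(W[m][:,:2]*1000).astype(np.float32)
    if len(P)>20: print("circle",len(P),cv2.fitEllipse(P))
circ(p); circ(vision.grab_frame("side"))
E
```

```text
t: 16.35
tcp_pos: [0.6186, -0.1744, 0.1862]
eef_rot: [3.126, 0.276, 0.002]
wrist_force: [1.4, 1.2, 0.4]
finger_gap: 1.0
gripper_force: 0.0
t 16.55 tcp [ 0.6164 -0.1734  0.1852] yaw 9.99 z [-0.002 -0.002 -1.   ] F [0.7 0.3 0. ] gap 1.002 gf 0.0 q [-0.18  0.78  0.74  1.61 -0.6   1.   -0.65]
[0.644, -0.236, 0.11, 10] -> [0.0014, 0.0026, -0.0002, 0.0165, 0.0664, 0.0752]
[0.644, -0.236, 0.012, 10] -> [0.0014, 0.0026, -0.0002, 0.0168, 0.0662, 0.1732]
flap h 0.01 47 [0.0044 0.0052 0.0062]
flap h 0.02 54 [0.0041 0.0051 0.0061]
flap h 0.03 56 [0.0042 0.0053 0.0064]
flap h 0.04 40 [0.0043 0.0052 0.0061]
flap h 0.05 1 [0.0008 0.0008 0.0008]
circle 23 ((512.8785400390625, 16.712818145751953), (69.17090606689453, 76.05865478515625), 56.190093994140625)
```

```bash
python3 -m pendant '[0,0,0,0.008,0.033,0.04,1, 0.001,0.002,0,0.0165,0.0664,0.075,1, 0.001,0.002,0,0.0165,0.0664,0.075,1, 0.001,0.002,0,0.0165,0.0664,0.075,1, 0.001,0.002,0,0.0165,0.0664,0.075,1]' >/dev/null
cat >> h.py <<'E'
def disc(p,c,zlo,zhi,rad=.06):
    W=cloud(p)
    with np.errstate(invalid='ignore'):
        m=(W[...,2]>zlo)&(W[...,2]<zhi)&(np.hypot(W[...,0]-c[0],W[...,1]-c[1])<rad)
    P=(W[m][:,:2]*1000).astype(np.float32)
    if len(P)<30: print("few",len(P));return
    h=cv2.convexHull(P)[:,0]
    A=np.c_[2*h,np.ones(len(h))]; s=np.linalg.lstsq(A,(h**2).sum(1),rcond=None)[0]
    print("disc n",len(P),"c",s[:2].round(1),"r",np.sqrt(s[2]+s[:2]@s[:2]).round(1),"z",np.median(W[m][:,2]).round(4),"bbox",P.min(0).round(1),P.max(0).round(1))
E
python3 - <<'E'
from h import *
pose(); p=vision.grab_frame("wrist"); disc(p,(.644,-.236),.018,.03,.045); cv2.imwrite("pics/w5.png",p["frame"])
to([.644,-.236,.012,10])
E
```

```text
t 17.15 tcp [ 0.6445 -0.2331  0.1131] yaw 10.16 z [ 0.003  0.001 -1.   ] F [-0.   0.4 -0.2] gap 1.002 gf 0.0 q [-0.05  0.91  0.67  1.52 -0.66  0.94 -0.56]
disc n 5875 c [ 644.7 -238.2] r 31.7 z 0.022 bbox [ 613.  -270.1] [ 676.6 -206.4]
[0.644, -0.236, 0.012, 10] -> [0.0001, -0.0035, 0.003, -0.0015, 0.0027, 0.1014]
```

View pics/w5.png

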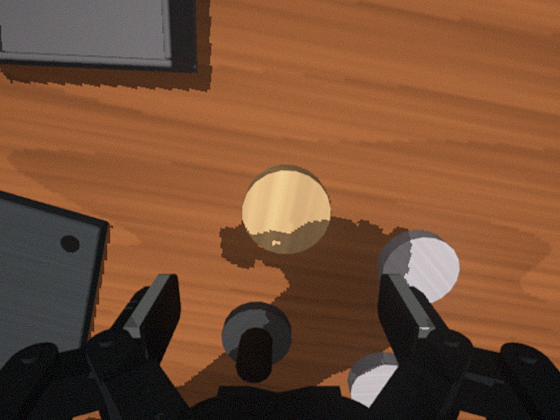

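```bash
python3 -m pendant '[0,-0.003,0,-0.0015,0.004,0.04,1, 0,-0.003,0,-0.0015,0.004,0.075,1, 0,-0.003,0,-0.0015,0.004,0.095,1, 0,-0.003,0,-0.0015,0.004,0.107,1, 0,-0.003,0,-0.0015,0.004,0.107,1, 0,-0.003,0,-0.0015,0.004,0.107,1]' 80
python3 -m pendant '[0,0,0,0,0,0,0,0,0,0,0,0,0,0,0,0,0,0,0,0,0,0,0,0,0,0,0,0,0,0,0,0,0,0,0]'
python3 -m pendant '[0,0,0,0,0,-0.04,0, 0,0,0,0,0,-0.08,0, 0,0,0,0,0,-0.1,0,0,0,0,0,0,-0.1,0]'
python3 - <<'E'
from h import *
pose(); disc(vision.grab_frame("wrist"),(.644,-.236),.1,.16,.045)
to([.5172,.0147,.1,10],[.5172,.0147,.1,-7.8])
E
```

```text
t: 17.8
tcp_pos: [0.6435, -0.2397, 0.006]
eef_rot: [3.128, 0.275, -0.001]
wrist_force: [0.7, -0.2, -0.2]
finger_gap: 0.999
gripper_force: 0.0
t: 18.3
tcp_pos: [0.6438, -0.2402, 0.0071]
eef_rot: [3.128, 0.274, 0.001]
wrist_force: [-1.4, 0.4, 7.3]
finger_gap: 0.708
gripper_force: 86.3
t: 18.7
tcp_pos: [0.6451, -0.2409, 0.1092]
eef_rot: [3.126, 0.274, 0.007]
wrist_force: [0.1, 0.1, -0.7]
finger_gap: 0.706
gripper_force: 86.6
t 18.7 tcp [ 0.6451 -0.2409  0.1092] yaw 10.02 z [ 0.005 -0.004 -1.   ] F [ 0.1  0.1 -0.7] gap 0.706 gf 86.6 q [-0.04  0.92  0.67  1.52 -0.66  0.94 -0.55]
disc n 22379 c [ 645.7 -236.9] r 36.4 z 0.1243 bbox [ 613.7 -278.5] [ 678.5 -191.2]
[0.5172, 0.0147, 0.1, 10] -> [0.0019, -0.0011, 0.0003, -0.0804, -0.2727, 0.0061]
[0.5172, 0.0147, 0.1, -7.8] -> [0.0017, -0.0014, 0.311, -0.0804, -0.2727, 0.0061]
```

```bash
python3 -m pendant '[0,0,0,-0.02,-0.035,-0.02,0, 0,0,0,-0.04,-0.07,-0.04,0, 0,0,0.1,-0.06,-0.11,-0.06,0, 0,0,0.15,-0.08,-0.15,-0.08,0, 0,0,0.2,-0.11,-0.19,-0.09,0, 0,0,0.31,-0.13,-0.22,-0.09,0, 0,0,0.31,-0.145,-0.25,-0.09,0,0,0,0.31,-0.145,-0.25,-0.09,0]' 
python3 -m pendant '[0,0,0,0,0,0,0,0,0,0,0,0,0,0]' >/dev/null
cat >> h.py <<'E'
def circle(p):
    W=cloud(p); g=p["frame"].min(-1).astype(int)
    bg=cv2.medianBlur(p["frame"].min(-1),21).astype(int)
    with np.errstate(invalid='ignore'):
        m=(g-bg>40)&(abs(np.hypot(W[...,0]-.5172,W[...,1]-.0147)-.035)<.01)&(abs(W[...,2]-.015)<.004)
    h=(W[m][:,:2]*1000)
    if len(h)<20: print("circle few",len(h)); return
    for _ in range(3):
        A=np.c_[2*h,np.ones(len(h))]; s=np.linalg.lstsq(A,(h**2).sum(1),rcond=None)[0]; r=np.sqrt(s[2]+s[:2]@s[:2])
        e=abs(np.hypot(*(h-s[:2]).T)-r); h=h[e<2.5]
    print("circle",len(h),s[:2].round(2),r.round(2))
E
python3 - <<'E'
from h import *
pose(); p=vision.grab_frame("wrist"); cv2.imwrite("pics/w6.png",p["frame"]); circle(p);objs(cloud(p),.009,.03,(.3,.72),(-.16,.16),200)
p=vision.grab_frame("top");circle(p)
to([.5172,.0147,.1,-7.8],[.5172,.0147,.028,-7.8])
E
```

```text
t: 19.55
tcp_pos: [0.4524, -0.0135, 0.1933]
eef_rot: [-3.132, 0.204, 0.015]
wrist_force: [0.0, 0.2, -0.2]
finger_gap: 0.708
gripper_force: 86.7
t 19.75 tcp [ 0.4572 -0.0191  0.1946] yaw -7.77 z [-0.002 -0.002 -1.   ] F [-0.2 -0.  -0.7] gap 0.71 gf 86.7 q [-0.63  0.57  0.92  2.09 -0.65  0.79 -1.02]
circle 755 [516.91  13.49] 35.17
51357 z 0.0151 rect c [513.8  14.1] wh [210.2 201.7] ang 82.3 circ 
circle few 0
[0.5172, 0.0147, 0.1, -7.8] -> [0.0018, 0.0017, -0.0006, 0.0549, -0.0422, 0.0946]
[0.5172, 0.0147, 0.028, -7.8] -> [0.0018, 0.0017, -0.0006, 0.055, -0.0423, 0.1666]
```

View pics/w6.png

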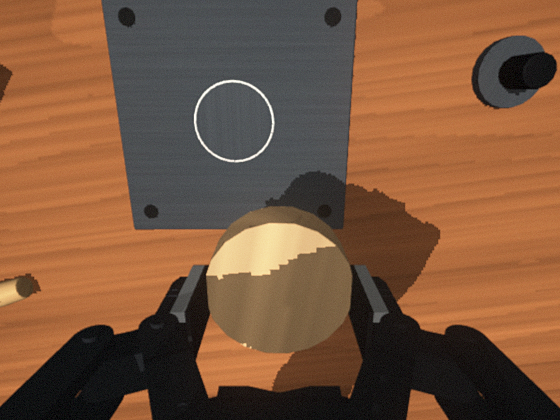

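```bash
python3 -m pendant '[0,0,0,0.02,-0.016,0.04,0, 0,0,0,0.04,-0.03,0.07,0, 0.002,0.002,0,0.054,-0.042,0.11,0, 0.002,0.002,0,0.054,-0.042,0.13,0, 0.002,0.002,0,0.054,-0.042,0.15,0,0.002,0.002,0,0.054,-0.042,0.15,0,0.002,0.002,0,0.054,-0.042,0.15,0]' 
python3 - <<'E'
from h import *
pose(); p=vision.grab_frame("wrist"); W=cloud(p); f=p["frame"].astype(int)
m=(f[...,2]-f[...,0]>30)&(W[...,2]>.055)&(W[...,2]<.1); P=(W[m][:,:2]*1000).astype(np.float32); h=cv2.convexHull(P)[:,0]
A=np.c_[2*h,np.ones(len(h))]; s=np.linalg.lstsq(A,(h**2).sum(1),rcond=None)[0];print(len(P),s[:2],np.sqrt(s[2]+s[:2]@s[:2]),np.median(W[m][:,2]))
to([.517,.0142,.0225,-7.8])
E
```

```text
t: 20.55
tcp_pos: [0.5157, 0.0148, 0.0448]
eef_rot: [-3.134, 0.215, 0.001]
wrist_force: [0.2, 0.7, -0.3]
finger_gap: 0.705
gripper_force: 86.7
t 20.55 tcp [0.5157 0.0148 0.0448] yaw -7.84 z [-0.     0.001 -1.   ] F [ 0.2  0.7 -0.3] gap 0.705 gf 86.7 q [-0.48  0.84  0.63  2.04 -0.94  0.58 -0.88]
15712 [522.83018522  17.20394091] 41.9406106390204 0.05973944233888792
[0.517, 0.0142, 0.0225, -7.8] -> [-0.0008, -0.001, -0.0004, 0.0009, 0.0007, 0.0229]
```

```bash
python3 -m pendant '[0,0,0,0.0005,0.0005,0.012,0, 0,0,0,0.0005,0.0005,0.019,0, 0,0,0,0.0005,0.0005,0.022,0, 0,0,0,0.0005,0.0005,0.022,0]' 
python3 -m pendant '[0,0,0,0,0,0,0.85,0,0,0,0,0,0,1,0,0,0,0,0,0,1,0,0,0,0,0,-0.03,1,0,0,0,0,0,-0.07,1,0,0,0,-0.03,0,-0.12,1,0,0,0,-0.05,0,-0.15,1,0,0,0,-0.05,0,-0.15,1]'
python3 -m pendant '[0,0,0,0,0,0,1,0,0,0,0,0,0,1]' >/dev/null
python3 - <<'E'
from h import *
pose(); p=vision.grab_frame("wrist"); disc(p,(.517,.0142),.03,.045,.045); W=cloud(p);objs(W,.009,.05,(.3,.72),(-.16,.16),200)
circle(p); p=vision.grab_frame("top"); W=cloud(p); disc(p,(.517,.0142),.03,.045,.045); objs(W,.008,.06,(.3,.75),(-.45,-.17))
E
```

```text
t: 21.0
tcp_pos: [0.5158, 0.0155, 0.0225]
eef_rot: [-3.133, 0.212, 0.001]
wrist_force: [-0.6, -0.4, -1.3]
finger_gap: 0.71
gripper_force: 86.7
t: 21.8
tcp_pos: [0.4654, 0.0222, 0.1762]
eef_rot: [-3.13, 0.213, -0.005]
wrist_force: [0.2, -0.0, 0.1]
finger_gap: 0.995
gripper_force: 0.0
t 22.0 tcp [0.4666 0.0223 0.1722] yaw -7.71 z [-0.     0.001 -1.   ] F [ 0.  -0.  -0.4] gap 0.998 gf 0.0 q [-0.68  0.62  0.88  2.09 -0.7   0.76 -1.06]
disc n 5155 c [517.3  15.5] r 31.7 z 0.0371 bbox [485.5 -16.3] [549.   47.3]
59851 z 0.0152 rect c [513.2  14.2] wh [210.4 201.1] ang 82.2 circ 
circle 429 [516.77  13.64] 35.46
few 0
374 z 0.0157 rect c [ 612.7 -347.1] wh [58.4 58.9] ang 19.3 circ 
360 z 0.013 rect c [ 524.9 -232.9] wh [57.5 57.7] ang 42.8 circ 
390 z 0.0156 rect c [ 493.7 -352.8] wh [57.2 60.2] ang 25.5 circ 
409 z 0.0156 rect c [ 400.2 -355. ] wh [59.8 55.7] ang 88.5 circ
```

```bash
python3 -c "
from h import *
to([.6125,-.348,.2,-10],[.6125,-.348,.11,-10])"
```

```text
[0.6125, -0.348, 0.2, -10] -> [-0.0002, 0.0015, 0.0394, 0.1945, 0.3468, -0.0286]
[0.6125, -0.348, 0.11, -10] -> [-0.0002, 0.0015, 0.0394, 0.1947, 0.3468, 0.0614]
```

```bash
python3 -m pendant '[0,0,0,0.02,0.04,-0.02,1, 0,0,0,0.045,0.08,-0.02,1, 0,0,0,0.07,0.12,-0.02,1, 0,0,0.02,0.09,0.16,-0.02,1, 0,0,0.04,0.115,0.2,-0.02,1, 0,0,0.04,0.14,0.24,-0.01,1, 0,0,0.04,0.16,0.285,0.01,1, 0,0,0.04,0.18,0.325,0.03,1]' 
python3 -m pendant '[0,0,0,0.015,0.022,0.03,1,0,0,0,0.015,0.022,0.03,1,0,0,0,0.015,0.022,0.03,1,0,0,0,0.015,0.022,0.03,1]' >/dev/null
python3 - <<'E'
from h import *
pose(); p=vision.grab_frame("wrist"); disc(p,(.6125,-.348),.012,.03,.045)
to([.6125,-.349,.006,-10])
E
```

```text
t: 22.9
tcp_pos: [0.6005, -0.3248, 0.1411]
eef_rot: [-3.128, 0.276, 0.002]
wrist_force: [0.9, 0.1, 0.2]
finger_gap: 0.999
gripper_force: 0.0
t 23.3 tcp [ 0.6114 -0.3459  0.1132] yaw -10.0 z [-0.     0.002 -1.   ] F [ 0.6 -0.  -0.2] gap 1.004 gf 0.0 q [ 0.1   0.96  0.75  1.47 -0.72  1.01 -0.71]
disc n 5018 c [ 613.7 -350.3] r 29.7 z 0.016 bbox [ 583.7 -379.9] [ 643.5 -320.4]
[0.6125, -0.349, 0.006, -10] -> [-0.0016, -0.0006, 0.0005, 0.0012, 0.0033, 0.1078]
```

```bash
python3 -m pendant '[0,0,0,0.0015,0.004,0.04,1, 0,0,0,0.0015,0.004,0.075,1, 0,0,0,0.0015,0.004,0.098,1, 0,0,0,0.0015,0.004,0.107,1, 0,0,0,0.0015,0.004,0.107,1, 0,0,0,0.0015,0.004,0.107,1]' 100
python3 -m pendant '[0,0,0,0,0,0,0,0,0,0,0,0,0,0,0,0,0,0,0,0,0,0,0,0,0,0,0,0,0,0,0,0,0,0,0]'
python3 -m pendant '[0,0,0,0,0,-0.04,0, 0,0,0,0,0,-0.08,0, 0,0,0,0,0,-0.11,0,0,0,0,0,0,-0.14,0,0,0,0,0,0,-0.14,0]'
python3 - <<'E'
from h import *
pose(); to([.516,.015,.147,-8],[.516,.015,.08,-8])
E
```

```text
t: 23.95
tcp_pos: [0.6132, -0.3511, 0.0081]
eef_rot: [3.129, -0.274, 0.003]
wrist_force: [0.5, 0.0, 0.7]
finger_gap: 1.001
gripper_force: 0.0
t: 24.45
tcp_pos: [0.613, -0.3512, 0.0092]
eef_rot: [-3.129, 0.274, -0.004]
wrist_force: [-2.0, 2.5, 11.3]
finger_gap: 0.634
gripper_force: 102.7
t: 24.95
tcp_pos: [0.6139, -0.3531, 0.1513]
eef_rot: [3.126, -0.274, 0.011]
wrist_force: [1.1, -0.6, -1.9]
finger_gap: 0.63
gripper_force: 105.6
t 24.95 tcp [ 0.6139 -0.3531  0.1513] yaw -10.03 z [ 0.007 -0.004 -1.   ] F [ 1.1 -0.6 -1.9] gap 0.63 gf 105.6 q [ 0.1   0.92  0.77  1.43 -0.69  1.07 -0.73]
[0.516, 0.015, 0.147, -8] -> [0.0026, -0.0073, -0.0355, -0.1606, -0.3454, 0.0023]
[0.516, 0.015, 0.08, -8] -> [0.0026, -0.0073, -0.0355, -0.1611, -0.3456, 0.0693]
```

```bash
python3 -m pendant '[0,0,0,-0.02,-0.035,0,0, 0,0,0,-0.04,-0.075,0,0, 0,0,0,-0.055,-0.12,0,0, 0,0,-0.01,-0.075,-0.165,0,0, 0,0,-0.02,-0.095,-0.21,0,0, 0,-0.003,-0.03,-0.115,-0.25,0,0, 0.002,-0.007,-0.035,-0.135,-0.29,0.01,0, 0.002,-0.007,-0.035,-0.15,-0.33,0.03,0]' 
python3 -m pendant '[0,0,0,-0.01,-0.015,0.02,0,0,0,0,-0.01,-0.015,0.03,0,0,0,0,-0.01,-0.015,0.03,0,0,0,0,-0.01,-0.015,0.03,0,0,0,0,-0.01,-0.015,0.03,0]' 
python3 - <<'E'
from h import *
pose(); to([.5163,.0148,.048,-8])
E
```

```text
t: 25.75
tcp_pos: [0.521, 0.002, 0.1165]
eef_rot: [-3.13, 0.22, 0.01]
wrist_force: [0.6, 0.4, -3.7]
finger_gap: 0.629
gripper_force: 106.0
t: 26.25
tcp_pos: [0.5148, 0.0148, 0.0874]
eef_rot: [-3.131, 0.224, 0.008]
wrist_force: [-0.5, 0.8, -2.9]
finger_gap: 0.628
gripper_force: 106.1
t 26.25 tcp [0.5148 0.0148 0.0874] yaw -8.17 z [-0.005  0.003 -1.   ] F [-0.5  0.8 -2.9] gap 0.628 gf 106.1 q [-0.53  0.79  0.72  2.02 -0.86  0.67 -0.95]
[0.5163, 0.0148, 0.048, -8] -> [-0.0025, 0.0052, -0.0029, 0.0017, -0.0001, 0.0394]
```

```bash
python3 -m pendant '[-0.002,0.005,0,0.0015,0,0.02,0, -0.002,0.005,0,0.0015,0,0.032,0, -0.002,0.005,0,0.0015,0,0.038,0,-0.002,0.005,0,0.0015,0,0.0405,0,-0.002,0.005,0,0.0015,0,0.0405,0]'
python3 -m pendant '[0,0,0,0,0,0,0.8,0,0,0,0,0,0,1,0,0,0,0,0,0,1,0,0,0,0,0,0,1,0,0,0,0,0,-0.03,1,0,0,0,0,0,-0.07,1,0,0,0,-0.03,0,-0.12,1,0,0,0,-0.05,0,-0.14,1]'
python3 -m pendant '[0,0,0,0,0,0,1,0,0,0,0,0,0,1]' >/dev/null
python3 - <<'E'
from h import *
pose(); p=vision.grab_frame("wrist"); cv2.imwrite("pics/w7.png",p["frame"]); disc(p,(.517,.0142),.045,.06,.045); disc(p,(.517,.0142),.031,.044,.045)
p=vision.grab_frame("top"); W=cloud(p); objs(W,.008,.06,(.3,.75),(-.45,-.17))
to([.493,-.354,.17,-25],[.493,-.354,.1,-25])
E
```

```text
t: 26.75
tcp_pos: [0.5152, 0.0161, 0.0465]
eef_rot: [-3.132, 0.221, 0.003]
wrist_force: [0.5, 0.2, -2.7]
finger_gap: 0.628
gripper_force: 106.5
t: 27.55
tcp_pos: [0.4662, 0.0227, 0.1886]
eef_rot: [-3.132, 0.221, -0.001]
wrist_force: [0.0, -0.6, 0.5]
finger_gap: 1.002
gripper_force: 0.0
t 27.75 tcp [0.4662 0.0239 0.1868] yaw -7.99 z [-0.     0.003 -1.   ] F [ 0.6 -0.   0.4] gap 0.999 gf 0.0 q [-0.71  0.6   0.91  2.08 -0.68  0.79 -1.09]
disc n 4550 c [515.9  16.5] r 29.6 z 0.0531 bbox [486.  -12.9] [545.6  45.9]
disc n 394 c [517.4  15.4] r 31.6 z 0.037 bbox [506.6 -16.3] [549.   45.6]
362 z 0.0129 rect c [ 524.8 -232.7] wh [57.3 58.6] ang 42.9 circ 
391 z 0.0156 rect c [ 493.2 -351.7] wh [57.  59.4] ang 24.7 circ 
410 z 0.0155 rect c [ 400.1 -354.7] wh [59.7 55.7] ang 88.6 circ 
[0.493, -0.354, 0.17, -25] -> [-0.0006, 0.0024, 0.2967, 0.0791, 0.3702, 0.0152]
[0.493, -0.354, 0.1, -25] -> [-0.0006, 0.0024, 0.2967, 0.0793, 0.3703, 0.0852]
```

```bash
python3 -m pendant '[0,0,0.05,0.01,0.045,0,1, 0,0,0.1,0.02,0.09,0,1, 0,0,0.15,0.03,0.135,0,1, 0,0,0.2,0.04,0.18,0,1, 0,0,0.25,0.05,0.225,0,1, 0,0,0.297,0.06,0.27,0,1, 0,0,0.297,0.07,0.315,0.02,1, 0,0,0.297,0.075,0.35,0.045,1]' 
python3 -m pendant '[0,0,0,-0.001,0.02,0.03,1,0,0,0,-0.001,0.02,0.03,1,0,0,0,-0.001,0.02,0.03,1,0,0,0,-0.001,0.02,0.03,1]' >/dev/null
python3 - <<'E'
from h import *
pose(); p=vision.grab_frame("wrist"); disc(p,(.493,-.354),.012,.03,.045)
to([.493,-.354,.008,-25])
E
```

```text
t: 28.65
tcp_pos: [0.4916, -0.3379, 0.1394]
eef_rot: [3.065, -0.683, -0.002]
wrist_force: [0.2, 0.2, -0.2]
finger_gap: 0.999
gripper_force: 0.0
t 29.05 tcp [ 0.4827 -0.3506  0.1109] yaw -24.97 z [-0.001  0.002 -1.   ] F [ 0.2 -0.4 -0. ] gap 1.005 gf 0.0 q [ 0.12  0.85  0.79  1.79 -0.79  0.85 -0.7 ]
disc n 5260 c [ 494.  -354.6] r 29.8 z 0.016 bbox [ 463.7 -384.4] [ 523.8 -325.1]
[0.493, -0.354, 0.008, -25] -> [-0.0011, 0.0012, 0.0011, 0.0107, -0.0009, 0.1033]
```

```bash
python3 -m pendant '[0,0,0,0.0118,-0.001,0.04,1, 0,0,0,0.0118,-0.001,0.075,1, 0,0,0,0.0118,-0.001,0.095,1, 0,0,0,0.0118,-0.001,0.103,1, 0,0,0,0.0118,-0.001,0.103,1, 0,0,0,0.0118,-0.001,0.103,1]' 100
python3 -m pendant '[0,0,0,0,0,0,0,0,0,0,0,0,0,0,0,0,0,0,0,0,0,0,0,0,0,0,0,0,0,0,0,0,0,0,0]'
python3 -m pendant '[0,0,0,0,0,-0.04,0, 0,0,0,0,0,-0.08,0, 0,0,0,0,0,-0.11,0,0,0,0,0,0,-0.14,0,0,0,0,0,0,-0.14,0]'
python3 - <<'E'
from h import *
pose(); to([.5163,.015,.147,-8],[.5163,.015,.1,-8])
E
```

```text
t: 29.7
tcp_pos: [0.4936, -0.3556, 0.0091]
eef_rot: [3.067, -0.68, -0.0]
wrist_force: [-0.6, 0.0, -0.1]
finger_gap: 0.995
gripper_force: 0.0
t: 30.2
tcp_pos: [0.4934, -0.3555, 0.0104]
eef_rot: [-3.065, 0.681, -0.001]
wrist_force: [-1.6, 4.3, 15.4]
finger_gap: 0.621
gripper_force: 101.7
t: 30.7
tcp_pos: [0.4945, -0.3578, 0.1525]
eef_rot: [3.064, -0.681, 0.008]
wrist_force: [0.5, -0.2, -0.9]
finger_gap: 0.001
gripper_force: 0.0
t 30.7 tcp [ 0.4945 -0.3578  0.1525] yaw -25.06 z [ 0.005 -0.004 -1.   ] F [ 0.5 -0.2 -0.9] gap 0.001 gf 0.0 q [ 0.1   0.82  0.84  1.73 -0.74  0.94 -0.76]
[0.5163, 0.015, 0.147, -8] -> [0.0023, -0.0054, -0.2977, -0.1382, -0.347, 0.0042]
[0.5163, 0.015, 0.1, -8] -> [0.0023, -0.0054, -0.2977, -0.1385, -0.347, 0.0512]
```

The blank was lost when the grip slackened, so I'll open and look.

```bash
python3 -m pendant '[0,0,0,0,0,0,1,0,0,0,0,0,0,1,0,0,0,0,0,0,1,0,0,0,0,0,0,1,0,0,0,0,0,0,1]'
python3 - <<'E'
from h import *
pose(); p=vision.grab_frame("wrist"); cv2.imwrite("pics/w8.png",p["frame"]); disc(p,(.493,-.354),.012,.03,.045); objs(cloud(p),.008,.06,(.2,.75),(-.6,-.17))
p=vision.grab_frame("top"); objs(cloud(p),.008,.07,(.2,.75),(-.6,-.17))
E
```

```text
t: 31.2
tcp_pos: [0.4925, -0.3553, 0.147]
eef_rot: [-3.065, 0.681, 0.005]
wrist_force: [-0.2, 0.1, -1.6]
finger_gap: 0.848
gripper_force: 0.0
t 31.2 tcp [ 0.4925 -0.3553  0.147 ] yaw -25.06 z [-0.003  0.002 -1.   ] F [-0.2  0.1 -1.6] gap 0.848 gf 0.0 q [ 0.11  0.82  0.84  1.73 -0.74  0.94 -0.76]
disc n 325 c [ 509.  -311.8] r 12.5 z 0.0159 bbox [ 491.5 -322.1] [ 522.9 -309.2]
7835 z 0.0158 rect c [ 521.  -262.5] wh [120.3  59.5] ang 79.8 circ 
3226 z 0.0158 rect c [ 400.8 -357.7] wh [59.4 59.5] ang 22.1 circ 
33 z 0.0115 rect c [ 730.6 -596.9] wh [37.8  5.8] ang 0.4 circ 
46 z 0.0156 rect c [ 377.3 -364.2] wh [10.1 40.8] ang 23.7 circ 
634 z 0.0289 rect c [ 236.3 -576.2] wh [72.7 48.2] ang 1.0 circ
```

View pics/w8.png

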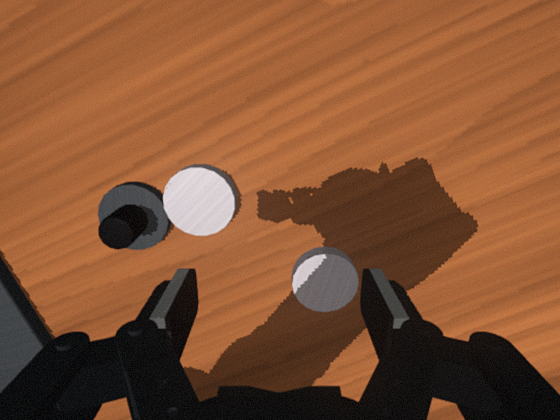

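The blank slipped out and now lies flat against the clamp, at wrist pixel (200,200) with the clamp at (135,215). The other blank is still at (325,280). I'll measure it and grip it across the line joining the two.

```bash
python3 - <<'E'
from h import *
p=vision.grab_frame("wrist"); W=cloud(p); f=p["frame"].astype(int)
for nm,m in (("blank",(f.min(-1)>110)&(W[...,2]>.012)&(W[...,2]<.02)&(W[...,1]>-.34)),("clamp",(f.max(-1)<110)&(W[...,2]>.009)&(W[...,2]<.015)&(W[...,1]>-.34)&(W[...,0]>.47))):
    n,l,st,_=cv2.connectedComponentsWithStats(m.astype(np.uint8)); i=1+st[1:,4].argmax(); P=(W[l==i][:,:2]*1000).astype(np.float32)
    h=cv2.convexHull(P)[:,0]; A=np.c_[2*h,np.ones(len(h))]; s=np.linalg.lstsq(A,(h**2).sum(1),rcond=None)[0]; print(nm,len(P),s[:2].round(1),np.sqrt(s[2]+s[:2]@s[:2]).round(1))
to([.515,-.291,.11,-100],[.515,-.291,.11,80])
E
```

```text
blank 3831 [ 515.6 -292.2] 29.7
clamp 2199 [ 526.2 -233.8] 29.5
[0.515, -0.291, 0.11, -100] -> [0.0015, 0.0028, 1.308, -0.007, -0.0678, 0.0375]
[0.515, -0.291, 0.11, 80] -> [-0.003, 0.0016, -1.8336, -0.007, -0.0678, 0.0375]
```

```bash
python3 -m pendant '[0,0,0.14,-0.001,-0.01,0,1, 0,0,0.28,-0.002,-0.02,0,1, 0,0,0.42,-0.003,-0.03,0,1, 0,0,0.56,-0.004,-0.04,0,1, 0,0,0.7,-0.005,-0.05,0,1, 0,0,0.84,-0.006,-0.06,0,1, 0,0,0.98,-0.007,-0.068,0,1, 0,0,1.12,-0.007,-0.068,0,1]' >/dev/null
python3 -m pendant '[0,0,0.14,0,0,0.01,1,0,0,0.19,0,0,0.03,1,0,0,0.19,0,0,0.03,1,0,0,0.19,0,0,0.03,1,0,0,0.19,0,0,0.03,1]' >/dev/null
python3 - <<'E'
from h import *
pose(); to([.5156,-.292,.008,-100])
p=vision.grab_frame("wrist"); disc(p,(.5156,-.292),.0145,.02,.034)
E
```

```text
t 32.65 tcp [ 0.5155 -0.2914  0.1186] yaw -100.06 z [-0.001  0.001 -1.   ] F [ 0.6 -0.2 -0.2] gap 1.001 gf 0.0 q [-0.12  0.99  1.11  1.8  -1.03  1.06 -1.92]
[0.5156, -0.292, 0.008, -100] -> [0.0011, 0.0006, -0.0011, 0.0007, -0.0003, 0.1106]
disc n 4705 c [ 515.3 -292.8] r 29.6 z 0.0161 bbox [ 485.7 -322.8] [ 544.9 -263. ]
```

```bash
python3 -m pendant '[0,0,0,0.001,0,0.04,1, 0,0,0,0.001,0,0.08,1, 0,0,0,0.001,0,0.1,1, 0,0,0,0.001,0,0.111,1, 0,0,0,0.001,0,0.111,1, 0,0,0,0.001,0,0.111,1]' 100
python3 -m pendant '[0,0,0,0,0,0,0,0,0,0,0,0,0,0,0,0,0,0,0,0,0,0,0,0,0,0,0,0,0,0,0,0,0,0,0]'
python3 -m pendant '[0,0,0,0,0,-0.03,0, 0,0,0,0,0,-0.07,0, 0,0,0,0,0,-0.11,0,0,0,0,0,0,-0.14,0,0,0,0,0,0,-0.14,0]'
python3 - <<'E'
from h import *
pose(); to([.5163,.0153,.147,-50],[.5163,.0153,.1,-50])
E
```

```text
t: 33.3
tcp_pos: [0.5152, -0.2923, 0.0077]
eef_rot: [2.017, -2.408, -0.002]
wrist_force: [-0.3, -0.9, 0.6]
finger_gap: 1.0
gripper_force: 0.0
t: 33.8
tcp_pos: [0.5152, -0.292, 0.009]
eef_rot: [-2.017, 2.408, 0.002]
wrist_force: [-2.3, 1.4, 12.7]
finger_gap: 0.634
gripper_force: 102.4
t: 34.3
tcp_pos: [0.5168, -0.2938, 0.151]
eef_rot: [-2.016, 2.407, -0.008]
wrist_force: [-0.3, -0.2, -3.9]
finger_gap: 0.631
gripper_force: 105.9
t 34.3 tcp [ 0.5168 -0.2938  0.151 ] yaw -100.1 z [ 0.004 -0.003 -1.   ] F [-0.3 -0.2 -3.9] gap 0.631 gf 105.9 q [-0.08  0.87  0.99  1.78 -0.86  0.99 -2.05]
[0.5163, 0.0153, 0.147, -50] -> [-0.0033, -0.0039, -0.8745, -0.3042, 0.0547, 0.0031]
[0.5163, 0.0153, 0.1, -50] -> [-0.0033, -0.0039, -0.8745, -0.3043, 0.0549, 0.0501]
```

```bash
python3 -m pendant '[0,0,-0.1,-0.04,0.007,0,0, 0,0,-0.2,-0.08,0.014,0,0, 0,0,-0.32,-0.12,0.021,0,0, 0,0,-0.44,-0.16,0.028,0,0, 0,0,-0.56,-0.2,0.036,0,0, 0,0,-0.68,-0.24,0.043,0,0, -0.003,-0.004,-0.8,-0.275,0.05,0,0, -0.003,-0.004,-0.8745,-0.304,0.055,0,0]' 
python3 -m pendant '[0,0,0,0,0,0.02,0,0,0,0,0,0,0.04,0,0,0,0,0,0,0.05,0,0,0,0,0,0,0.05,0,0,0,0,0,0,0.05,0]' 
python3 - <<'E'
from h import *
pose(); to([.5163,.0153,.0625,-50])
E
```

```text
t: 35.1
tcp_pos: [0.513, 0.0201, 0.1461]
eef_rot: [-2.85, 1.318, 0.016]
wrist_force: [-0.2, -0.5, -3.2]
finger_gap: 0.633
gripper_force: 106.2
t: 35.6
tcp_pos: [0.514, 0.0168, 0.0972]
eef_rot: [-2.846, 1.329, 0.011]
wrist_force: [0.8, 0.6, -3.3]
finger_gap: 0.635
gripper_force: 106.2
t 35.6 tcp [0.514  0.0168 0.0972] yaw -50.05 z [-0.006  0.004 -1.   ] F [ 0.8  0.6 -3.3] gap 0.635 gf 106.2 q [-0.55  0.77  0.74  2.02 -0.84  0.69 -1.7 ]
[0.5163, 0.0153, 0.0625, -50] -> [0.0021, 0.007, -0.0009, 0.0029, -0.0009, 0.0347]
```

```bash
python3 -m pendant '[0.002,0.007,0,0.003,-0.001,0.018,0, 0.002,0.007,0,0.003,-0.001,0.028,0, 0.002,0.007,0,0.003,-0.001,0.033,0,0.002,0.007,0,0.003,-0.001,0.035,0,0.002,0.007,0,0.003,-0.001,0.035,0,0.002,0.007,0,0.003,-0.001,0.035,0]'
python3 -m pendant '[0,0,0,0,0,0,0.8,0,0,0,0,0,0,1,0,0,0,0,0,0,1,0,0,0,0,0,0,1,0,0,0,0,0,-0.03,1,0,0,0,0,0,-0.07,1,0,0,0,-0.03,0,-0.1,1,0,0,0,-0.05,0,-0.12,1]'
python3 -m pendant '[0,0,0,0,0,0,1,0,0,0,0,0,0,1]' >/dev/null
python3 - <<'E'
from h import *
pose(); p=vision.grab_frame("wrist"); disc(p,(.517,.0142),.064,.075,.045); disc(p,(.517,.0142),.031,.044,.045)
p=vision.grab_frame("top"); W=cloud(p); objs(W,.008,.06,(.3,.75),(-.45,-.17))
to([.401,-.357,.19,-45],[.401,-.357,.11,-45])
E
```

```text
t: 36.2
tcp_pos: [0.5169, 0.0157, 0.0626]
eef_rot: [-2.846, 1.328, -0.001]
wrist_force: [-0.1, -0.6, -3.5]
finger_gap: 0.63
gripper_force: 106.3
t: 37.0
tcp_pos: [0.4841, 0.0545, 0.184]
eef_rot: [-2.845, 1.328, -0.001]
wrist_force: [-0.4, 0.2, 0.4]
finger_gap: 0.999
gripper_force: 0.0
t 37.2 tcp [0.4847 0.0544 0.1823] yaw -49.93 z [ 0.001  0.001 -1.   ] F [-0.1  0.7  0.4] gap 1.0 gf 0.0 q [-0.75  0.63  0.9   2.03 -0.69  0.81 -1.88]
disc n 5274 c [517.8  15.3] r 29.6 z 0.0691 bbox [488.  -14.2] [547.5  44.7]
disc n 148 c [517.3  15.3] r 31.7 z 0.037 bbox [504.7 -16.6] [549.   15.6]
359 z 0.013 rect c [ 525.6 -228.5] wh [58.1 57.4] ang 0.6 circ 
408 z 0.0155 rect c [ 400.8 -355. ] wh [59.  57.6] ang 37.7 circ 
[0.401, -0.357, 0.19, -45] -> [0.0002, -0.0002, -0.088, 0.2609, 0.3276, -0.0083]
[0.401, -0.357, 0.11, -45] -> [0.0002, -0.0002, -0.088, 0.2609, 0.3276, 0.0717]
```

```bash
python3 -m pendant '[0,0,-0.01,0.03,0.037,-0.01,1, 0,0,-0.02,0.06,0.074,-0.01,1, 0,0,-0.03,0.09,0.111,-0.01,1, 0,0,-0.05,0.12,0.148,-0.01,1, 0,0,-0.06,0.15,0.185,-0.01,1, 0,0,-0.07,0.18,0.222,0,1, 0,0,-0.08,0.21,0.26,0.02,1, 0,0,-0.088,0.24,0.297,0.04,1]' 
python3 -m pendant '[0,0,0,0.021,0.03,0.03,1,0,0,0,0.021,0.03,0.03,1,0,0,0,0.021,0.03,0.03,1,0,0,0,0.021,0.03,0.03,1]' >/dev/null
python3 - <<'E'
from h import *
pose(); p=vision.grab_frame("wrist"); disc(p,(.401,-.357),.012,.03,.045)
to([.401,-.357,.0075,-45])
E
```

```text
t: 38.1
tcp_pos: [0.4106, -0.3199, 0.1421]
eef_rot: [-2.902, 1.203, 0.001]
wrist_force: [1.5, -0.6, 0.4]
finger_gap: 0.999
gripper_force: 0.0
t 38.5 tcp [ 0.4055 -0.3523  0.1132] yaw -44.94 z [-0.     0.002 -1.   ] F [0.8 0.  0.3] gap 1.003 gf 0.0 q [ 0.24  0.74  0.68  1.95 -0.72  0.7  -0.99]
disc n 4966 c [ 400.5 -357.9] r 29.7 z 0.016 bbox [ 371.1 -387.6] [ 430.2 -328.1]
[0.401, -0.357, 0.0075, -45] -> [-0.0013, 0.0006, 0.0023, 0.0, 0.0073, 0.1061]
```

```bash
python3 -m pendant '[0,0,0,0.0005,0.008,0.04,1, 0,0,0,0.0005,0.008,0.075,1, 0,0,0,0.0005,0.008,0.095,1, 0,0,0,0.0005,0.008,0.106,1, 0,0,0,0.0005,0.008,0.106,1, 0,0,0,0.0005,0.008,0.106,1]' 100
python3 -m pendant '[0,0,0,0,0,0,0,0,0,0,0,0,0,0,0,0,0,0,0,0,0,0,0,0,0,0,0,0,0,0,0,0,0,0,0]'
python3 -m pendant '[0,0,0,0,0,-0.03,0, 0,0,0,0,0,-0.07,0, 0,0,0,0,0,-0.11,0,0,0,0,0,0,-0.15,0,0,0,0,0,0,-0.15,0]'
python3 - <<'E'
from h import *
pose(); to([.5165,.0149,.157,-50],[.5165,.0149,.115,-50])
E
```

```text
t: 39.15
tcp_pos: [0.401, -0.3592, 0.0085]
eef_rot: [2.903, -1.2, 0.002]
wrist_force: [0.6, -0.5, 0.4]
finger_gap: 0.999
gripper_force: 0.0
t: 39.65
tcp_pos: [0.401, -0.3594, 0.01]
eef_rot: [-2.902, 1.201, -0.005]
wrist_force: [-0.7, 4.1, 17.8]
finger_gap: 0.626
gripper_force: 101.3
t: 40.15
tcp_pos: [0.402, -0.3618, 0.1624]
eef_rot: [2.9, -1.2, 0.014]
wrist_force: [-0.1, -1.4, -3.5]
finger_gap: 0.622
gripper_force: 105.3
t 40.15 tcp [ 0.402  -0.3618  0.1624] yaw -44.96 z [ 0.007 -0.006 -1.   ] F [-0.1 -1.4 -3.5] gap 0.622 gf 105.3 q [ 0.21  0.68  0.75  1.92 -0.65  0.79 -1.03]
[0.5165, 0.0149, 0.157, -50] -> [-0.0012, -0.0092, 0.0879, -0.1852, -0.3474, 0.004]
[0.5165, 0.0149, 0.115, -50] -> [-0.0012, -0.0092, 0.0879, -0.1856, -0.3474, 0.046]
```

```bash
python3 -m pendant '[0,0,0,-0.025,-0.04,0,0, 0,0,0.01,-0.05,-0.085,0,0, 0,0,0.02,-0.075,-0.13,0,0, 0,0,0.04,-0.1,-0.175,0,0, 0,0,0.06,-0.12,-0.22,0,0, 0,-0.005,0.08,-0.14,-0.26,0,0, -0.001,-0.009,0.088,-0.16,-0.3,0,0, -0.001,-0.009,0.088,-0.18,-0.335,0.01,0]' 
python3 -m pendant '[0,0,0,-0.0045,-0.0125,0.01,0,0,0,0,-0.0045,-0.0125,0.03,0,0,0,0,-0.0045,-0.0125,0.035,0,0,0,0,-0.0045,-0.0125,0.035,0,0,0,0,-0.0045,-0.0125,0.035,0]' 
python3 - <<'E'
from h import *
pose(); to([.5175,.0147,.0795,-50])
E
```

```text
t: 40.95
tcp_pos: [0.5105, 0.0078, 0.1477]
eef_rot: [-2.845, 1.324, 0.012]
wrist_force: [0.5, -0.7, -3.0]
finger_gap: 0.625
gripper_force: 105.7
t: 41.45
tcp_pos: [0.5159, 0.0156, 0.1131]
eef_rot: [-2.843, 1.33, 0.013]
wrist_force: [0.0, 0.5, -2.6]
finger_gap: 0.621
gripper_force: 105.6
t 41.45 tcp [0.5159 0.0156 0.1131] yaw -50.12 z [-0.006  0.006 -1.   ] F [ 0.   0.5 -2.6] gap 0.621 gf 105.6 q [-0.56  0.76  0.77  2.01 -0.82  0.73 -1.72]
[0.5175, 0.0147, 0.0795, -50] -> [0.001, 0.0086, -0.0021, 0.002, -0.0007, 0.0336]
```

```bash
python3 -m pendant '[0.001,0.0085,-0.002,0.002,-0.0007,0.018,0, 0.001,0.0085,-0.002,0.002,-0.0007,0.028,0, 0.001,0.0085,-0.002,0.002,-0.0007,0.032,0,0.001,0.0085,-0.002,0.002,-0.0007,0.034,0,0.001,0.0085,-0.002,0.002,-0.0007,0.034,0,0.001,0.0085,-0.002,0.002,-0.0007,0.034,0]'
python3 -m pendant '[0,0,0,0,0,0,0.8,0,0,0,0,0,0,1,0,0,0,0,0,0,1,0,0,0,0,0,0,1,0,0,0,0,0,-0.03,1,0,0,0,0,0,-0.07,1,0,0,0,-0.03,0,-0.1,1,0,0,0,-0.05,0,-0.12,1]'
python3 -m pendant '[0,0,0,0,0,0,1,0,0,0,0,0,0,1]' >/dev/null
python3 - <<'E'
from h import *
pose(); p=vision.grab_frame("wrist"); cv2.imwrite("pics/w9.png",p["frame"]); disc(p,(.517,.0142),.08,.092,.045); disc(p,(.517,.0142),.031,.044,.045)
p=vision.grab_frame("top"); W=cloud(p); objs(W,.008,.06,(.3,.75),(-.45,-.17))
to([.5256,-.23,.19,-25],[.5256,-.23,.12,-25])
E
```

```text
t: 42.05
tcp_pos: [0.5175, 0.0156, 0.0794]
eef_rot: [-2.848, 1.326, 0.001]
wrist_force: [-0.9, -0.5, 2.3]
finger_gap: 0.617
gripper_force: 106.9
t: 42.85
tcp_pos: [0.4853, 0.0546, 0.2005]
eef_rot: [-2.846, 1.325, -0.001]
wrist_force: [0.1, -0.0, -0.2]
finger_gap: 1.0
gripper_force: 0.0
t 43.05 tcp [0.4857 0.0545 0.1989] yaw -49.82 z [ 0.001  0.001 -1.   ] F [-0.3  0.1 -0.2] gap 1.001 gf 0.0 q [-0.77  0.62  0.94  2.01 -0.67  0.85 -1.9 ]
disc n 5210 c [517.2  17.2] r 29.6 z 0.0851 bbox [487.7 -12.4] [546.6  46.6]
disc n 134 c [517.3  15.3] r 31.8 z 0.0369 bbox [505.  -16.4] [549.   21.5]
363 z 0.0128 rect c [ 526.1 -229. ] wh [57.8 57.9] ang 46.3 circ 
[0.5256, -0.23, 0.19, -25] -> [0.0006, 0.0004, -0.4351, 0.2427, 0.1519, 0.0082]
[0.5256, -0.23, 0.12, -25] -> [0.0006, 0.0004, -0.4351, 0.2427, 0.1518, 0.0782]
```

View pics/w9.png

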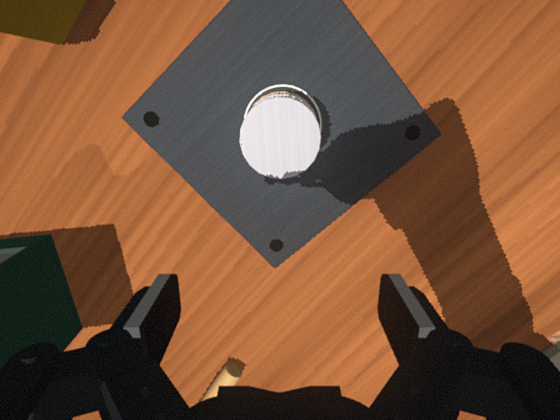

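The stack is neat, at pixel (280,137), with its top at z = 0.085. Last is the clamp, gripped by its knob.

```bash
python3 -m pendant '[0,0,-0.07,0.04,0.025,0,0.8, 0,0,-0.14,0.08,0.05,0,0.7, 0,0,-0.21,0.12,0.075,0,0.7, 0,0,-0.28,0.16,0.1,0,0.65, 0,0,-0.35,0.2,0.125,0.01,0.65, 0,0,-0.435,0.235,0.15,0.04,0.65, 0,0,-0.435,0.243,0.152,0.075,0.65, 0,0,-0.435,0.243,0.152,0.075,0.65]' 120 
python3 -m pendant '[0,0,0,0,0,0,0.65,0,0,0,0,0,0,0.65]' >/dev/null
python3 - <<'E'
from h import *
pose(); p=vision.grab_frame("wrist"); disc(p,(.526,-.231),.009,.0155,.045); disc(p,(.526,-.231),.041,.055,.03)
to([.526,-.231,.022,-25])
E
```

```text
t: 43.95
tcp_pos: [0.522, -0.2319, 0.1187]
eef_rot: [-3.065, 0.688, 0.014]
wrist_force: [0.2, 0.8, -1.0]
finger_gap: 0.652
gripper_force: 0.0
t 44.15 tcp [ 0.5261 -0.2293  0.1243] yaw -24.93 z [ 0.  0. -1.] F [0.3 0.7 0.8] gap 0.65 gf 0.0 q [-0.03  0.75  0.65  1.85 -0.64  0.76 -1.04]
disc n 2921 c [ 526.5 -231.7] r 29.8 z 0.012 bbox [ 496.7 -261.4] [ 556.3 -201.6]
disc n 1216 c [ 526.6 -231.9] r 13.7 z 0.0458 bbox [ 512.8 -245.7] [ 540.4 -217.9]
[0.526, -0.231, 0.022, -25] -> [-0.0008, -0.001, 0.0019, 0.0003, 0.0021, 0.1027]
```

```bash
python3 -m pendant '[0,0,0,0.001,0.0026,0.04,0.65, 0,0,0,0.001,0.0026,0.075,0.65, 0,0,0,0.001,0.0026,0.095,0.65, 0,0,0,0.001,0.0026,0.103,0.65, 0,0,0,0.001,0.0026,0.103,0.65, 0,0,0,0.001,0.0026,0.103,0.65]' 120
python3 -m pendant '[0,0,0,0,0,0,0,0,0,0,0,0,0,0,0,0,0,0,0,0,0,0,0,0,0,0,0,0,0,0,0,0,0,0,0]'
python3 -m pendant '[0,0,0,0,0,-0.03,0, 0,0,0,0,0,-0.07,0, 0,0,0,0,0,-0.11,0,0,0,0,0,0,-0.15,0,0,0,0,0,0,-0.15,0]'
python3 - <<'E'
from h import *
pose(); to([.517,.015,.172,-25],[.517,.015,.14,-25])
E
```

```text
t: 44.8
tcp_pos: [0.5265, -0.2326, 0.0221]
eef_rot: [3.067, -0.678, 0.003]
wrist_force: [0.5, -0.0, -0.3]
finger_gap: 0.647
gripper_force: 0.0
t: 45.3
tcp_pos: [0.5263, -0.2324, 0.0223]
eef_rot: [-3.066, 0.679, -0.003]
wrist_force: [-0.7, 1.5, 9.0]
finger_gap: 0.29
gripper_force: 117.4
t: 45.8
tcp_pos: [0.5282, -0.2346, 0.1759]
eef_rot: [3.065, -0.679, 0.015]
wrist_force: [0.2, -0.6, -3.8]
finger_gap: 0.289
gripper_force: 118.3
t 45.8 tcp [ 0.5282 -0.2346  0.1759] yaw -24.98 z [ 0.009 -0.004 -1.   ] F [ 0.2 -0.6 -3.8] gap 0.289 gf 118.3 q [-0.06  0.69  0.71  1.8  -0.58  0.86 -1.08]
[0.517, 0.015, 0.172, -25] -> [-0.0003, -0.0094, 0.0004, -0.1155, -0.2215, 0.0029]
[0.517, 0.015, 0.14, -25] -> [-0.0003, -0.0094, 0.0004, -0.1158, -0.2215, 0.0349]
```

```bash
python3 -m pendant '[0,0,0,-0.018,-0.035,0,0, 0,0,0,-0.036,-0.07,0,0, 0,0,0,-0.054,-0.105,0,0, 0,0,0,-0.072,-0.14,0,0, 0,-0.004,0,-0.09,-0.175,0,0, 0,-0.008,0,-0.105,-0.205,0,0, 0,-0.0094,0,-0.116,-0.2215,0.01,0, 0,-0.0094,0,-0.116,-0.2215,0.034,0]' 
python3 -m pendant '[0,0,0,0,0,0,0,0,0,0,0,0,0,0,0,0,0,0,0,0,0]' 
python3 - <<'E'
from h import *
pose(); to([.517,.0155,.1076,-25])
E
```

```text
t: 46.6
tcp_pos: [0.5139, 0.0221, 0.1365]
eef_rot: [-3.064, 0.668, 0.015]
wrist_force: [0.6, -0.2, -4.3]
finger_gap: 0.289
gripper_force: 118.9
t: 46.9
tcp_pos: [0.5143, 0.0163, 0.1374]
eef_rot: [-3.065, 0.681, 0.013]
wrist_force: [-0.3, -0.7, -3.4]
finger_gap: 0.288
gripper_force: 118.7
t 46.9 tcp [0.5143 0.0163 0.1374] yaw -25.06 z [-0.008  0.004 -1.   ] F [-0.3 -0.7 -3.4] gap 0.288 gf 118.7 q [-0.53  0.68  0.7   1.99 -0.67  0.72 -1.42]
[0.517, 0.0155, 0.1076, -25] -> [-0.0003, 0.0087, -0.001, 0.0031, -0.0004, 0.0298]
```

```bash
python3 -m pendant '[0,0.0087,-0.001,0.003,-0.0004,0.014,0, 0,0.0087,-0.001,0.003,-0.0004,0.023,0, 0,0.0087,-0.001,0.003,-0.0004,0.027,0,0,0.0087,-0.001,0.003,-0.0004,0.03,0,0,0.0087,-0.001,0.003,-0.0004,0.03,0,0,0.0087,-0.001,0.003,-0.0004,0.03,0]'
python3 -m pendant '[0,0,0,0,0,0,0.4,0,0,0,0,0,0,0.7,0,0,0,0,0,0,0.7,0,0,0,0,0,0,0.7,0,0,0,0,0,-0.03,0.7,0,0,0,0,0,-0.07,0.7,0,0,0,-0.02,0,-0.1,1,0,0,0,-0.05,0,-0.12,1]'
python3 -m pendant '[0,0,0,-0.03,0,0,1,0,0,0,-0.03,0,0,1]' >/dev/null
python3 - <<'E'
from h import *
pose(); p=vision.grab_frame("wrist"); disc(p,(.517,.0142),.093,.101,.045); disc(p,(.517,.0142),.12,.135,.045); disc(p,(.517,.0142),.031,.044,.045)
for n,(z0,z1) in {"top":(0,420),"side":(0,420)}.items():
    q=vision.grab_frame(n); cv2.imwrite(f"pics/{n}9.png",q["frame"])
    for t in ("oil_tin","tub","hammer"):
        for d in finder.recognise(q,t)[:1]: print(n,t,np.round(np.array(d["rect"])*[560,420,560,420]))
q=cv2.imread("pics/side9.png"); cv2.imwrite("pics/side9c.png",cv2.resize(q[110:310,200:460],None,fx=3,fy=3))
E
```

```text
t: 47.5
tcp_pos: [0.5164, 0.0163, 0.1073]
eef_rot: [-3.067, 0.678, 0.001]
wrist_force: [-2.0, -0.2, 2.6]
finger_gap: 0.287
gripper_force: 119.6
t: 48.3
tcp_pos: [0.4729, 0.0367, 0.2288]
eef_rot: [-3.066, 0.68, -0.005]
wrist_force: [-0.1, 1.0, 0.5]
finger_gap: 0.996
gripper_force: 0.0
t 48.5 tcp [0.4404 0.0522 0.2269] yaw -24.78 z [-0.004  0.004 -1.   ] F [-0.4  1.5  0.6] gap 1.001 gf 0.0 q [-0.79  0.47  0.88  2.08 -0.51  0.82 -1.61]
disc n 3858 c [516.4  16.8] r 29.6 z 0.0971 bbox [486.7 -13. ] [546.   46.3]
disc n 1448 c [516.4  16.8] r 13.7 z 0.131 bbox [502.8   3. ] [529.9  30.4]
few 0
top oil_tin [257. 135. 289. 169.]
top tub [290. 121. 352. 170.]
top hammer [ 93. 293. 189. 324.]
side oil_tin [319. 210. 346. 265.]
side tub [283. 255. 339. 312.]
side hammer [279. 153. 328. 194.]
```

View pics/side9c.png

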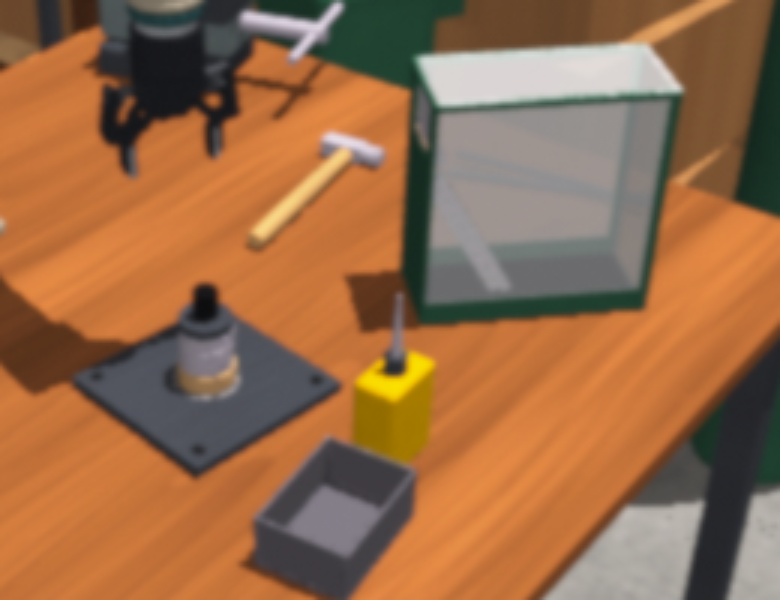

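The pack stands upright on the circle at (207,340), with the knob on top and the bystanders where they were. The clamp is within 1.5 mm of the backing, so I'm handing in.

```bash
python3 -c "
from h import *
print(workorder.close_job())"
```

```text
the job is handed in; nothing more can be done
None
```

I handed the job in: both bars are inside the box with the flap shut. The pack (backing, three blanks, clamp knob-up) stands upright, about 2–4 mm off the scribed circle's centre, and the oil tin, tub and hammer are undisturbed; one blank slipped from the grip and slid against the clamp, but I picked it up again and stacked it.

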